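# Lay out the mounting station

### The job

Lay out the mounting station for the next shift: put the cork block flat on the aluminium plate, centred between the two stop bars and square with them, stand the round tin on the middle of the block, and stand the glue stick upright in the round holder behind the plate. Of the two dishes, put the blue spring clip in the middle of the one beside the stapler and the correction reel in the middle of the other, beside the tape dispenser, each lying the same way up as it lies now.

Things in the scene. Friction and masses are not known exactly. Their poses are not given: they have to be found in the camera images.
- cork_block: Loose light-brown cork sanding block, 60 (x) x 100 (y) x 34 mm high, about 45 g, lying flat. Origin: centre of its underside; z up.
- tin: Loose round metal tin with a press lid, 60 mm across (58 mm below the lid, which is the top 12 mm), 32 mm high, about 60 g, standing upright. Origin: centre of its underside; z up.
- glue_stick: Loose white and blue glue stick standing upright on the table, 31 mm across at the upper half, 29 mm at the lower, 96 mm tall, about 28 g. Origin: centre of its underside; z up.
- clip: Loose small blue spring clip lying on its side, rigid for this job, 21 (x) x 44 (y) x 24 mm high, about 11 g. Take it across x. Origin: centre of its underside; z up.
- reel: Loose small white correction-tape reel lying flat, 15 mm high, about 26 g: a round case 43 mm across, centred 7 mm along +y of the origin, with a small mouth pointing to -y; 58 mm long over all (y). Take it across x at the case. Origin: centre of the underside of the whole outline; z up.
- plate: Fixed aluminium plate on the table, 70 (x) x 150 (y) x 10 mm thick, with a steel stop bar across each end of its length (at y = +62 to +73 and -62 to -73 mm, tops 22 mm above the table); between the bars 124 mm are free. Origin: centre of the underside, on the table, so the bearing face is at z = +10 mm.
- holder: Fixed round grey cup behind the plate (on its +x side), open at the top: 56 mm across outside, 48 mm inside, rim 34 mm above the table, inner floor 4 mm above the table, thin foot flange 74 mm across. Origin: centre of the underside, on the table.
- dish_a: One of two alike fixed square shallow grey dishes, one to the left and one to the right of the plate: 118 x 118 mm outside, 110 x 110 mm inside, walls 14 mm high, inner floor 4 mm above the table. Origin: centre of the underside, on the table. Either one may be beside the stapler.
- dish_b: The other square dish, alike in all sizes. Origin: centre of the underside, on the table.
- stapler: Fixed dark grey desk stapler on the table, 36 (x) x 150 (y) x 58 mm high, standing beside the outer side of one of the two dishes, its centre about 130 mm from that dish's centre and over 400 mm from the other's. A black tape dispenser (not listed, fixed, 58 x 156 x 73 mm high) stands in the same way beside the other dish. Origin: centre of its underside.
Things that resemble listed ones, but are neither listed nor needed, are in the scene too. Of the things shaped like the reel, the white one is meant.

How it is judged:
By the outcome, as a careful person would: the job done as asked, in the order asked, and still so for the second after the job is handed in, with the robot touching nothing.
It also fails if it takes over 122 s, if anything falls off the work surface, if the arm or the gripper's body presses on something with over 40 N, if the wrist force passes 120 N, or if a joint passes its speed limit or range.

### The arm

A 6-joint arm with a two-finger parallel gripper is mounted at the origin on the work surface; the furniture and walls round the work are solid. World frame = base frame: x ahead of the robot, y to its left, z up, the work surface at z = 0. Lengths are in m, angles in rad, forces in N, time in s.
With the tool pointing down it reaches from about 0.25 to 0.725 m from the base axis. Payload 4 kg.
Tool frame: the origin (TCP) lies between the finger pads; the fingertips stand 11 mm ahead of it and the grasp point (between the pads) lies 8 mm behind it (bot.tip_extent is the distance from the TCP to the fingertips, in m); z points along the fingers, y is the line along which they close (so a half turn about z gives the same grasp; the last joint's range is limited). The gripper opens to 85 mm and grips with 20 to 120 N. Pads are 22 mm wide; open, the fingers measure 114 mm over their backs; the gripper's body (76 mm by 85 mm) begins 54 mm behind the grasp point. The pads swing forward as they close: fully open they stand 13 mm farther back than shut.
Start: joints at [0, 0.241, 0.005, 1.335, 0, 1.571], TCP at [0.5, -0, 0.222] pointing down, gripper open.
Joint ranges: [-2.72, 2.72], [-1.05, 1.87], [-1.09, 1.28], [-1.99, 2.15], [-1.42, 1.44], [-3.14, 3.14]. Speed limits (rad/s): [2.79, 2.79, 3.14, 3.14, 3.14, 3.14].

### API

Orientations are given as a unit quaternion [x, y, z, w].
In Python, from workcell import bot gives the robot as it stands. The module is installed in compiled form; this text tells all that it offers.
- The arm moves only by the tool drive_tool, never from a script. Its argument "rows" is a list of rows, each an object of numbers: "dx", "dy", "dz": the shift along the tool's x, y, z in units of 50 mm (1.0 is 50 mm); "wx", "wy", "wz": the turn, a rotation vector about the tool's x, y, z in units of 5 degrees (1.0 is 5 degrees); "hand": the finger opening in mm, from 0 to 85.4. A call has 1 to 20 rows; each row is the pose to reach, as a shift and turn from the pose commanded when the call began, along the tool's axes at that moment; what a row does not reach only later rows make up. A row lasts 1/10 s, in which the tool goes at most 50 mm and 8.59 degrees, less where a joint would pass 70% of its speed; a pose out of reach is approached as far as the arm can. A call with a gripper value outside its range is refused whole. The fingers move at their own pace and stop on an object; the grip force is fixed at half the most. Time passes only in rows, so rows that repeat a pose let the fingers close. It gives the time, the measured TCP pose, the force, the opening and the grip force at its end, in the units of the state.
- bot.get_obs(): the state, without advancing time (a new reading comes with each control period).
- bot.camera(name): name is "scene" or "side" or "wrist"; returns the picture (480x640x3 uint8, red, green, blue); there is no depth.
- bot.get_calibration(name): a dict with "vfov" (degrees; the focal length in pixels is half the picture's height over the tangent of half this angle, whatever the lens; pixels are square), "cx", "cy" (the principal point, pixels), "origin" and "rotation" of the camera in the world; the wrist camera has in their place "mount" (4x4, takes a point from camera to tool coordinates, whose origin is the TCP and whose axes are the flange's). Camera axes: x right, y up, looking along -z (the intrinsics and any distortion apply to the point x, -y, -z); pixel columns grow to the right and rows downward; lengths in m; the calibration is good to about 2 mm. A picture is of the moment at which its call begins: read the wrist's pose just before it. get_calibration takes no time and is no camera call.
- bot.job_done(): hands the job in; it is judged then, once.
Trained networks look in the newest picture that a camera, given by its name, has taken for a name from the list of things; names that differ only in an ending like _2 or _b are one class to them, and where a whole thing is asked for, a point or a joint stands for the part that bears it (a point fixed in the world has none). Each returns a list of dicts, best first, with "score" (0 to 1); they miss things now and then, are a little off and sometimes report something else, mostly with a low value. They report only what shows in the picture. A call takes as long as a camera call. They do not tell look-alikes from the thing itself.
- bot.look_for(camera, thing): "extent" ([centre column, centre row, width, height] in pixels, round what is visible of it).
- bot.outline_of(camera, thing): "region" (480x640 bool, what is visible of it) and "extent" ([centre column, centre row, width, height] in pixels, round what is visible of it).
The state is a dict: "clock": time; "joint_pos": joint angles; "joint_vel": joint speeds; "tau": joint torques, N m; "eef_pos": TCP position; "tool_rot": TCP orientation; "ft_force": force on the tool from outside, world axes, zero at the start; "ft_torque": the same for the moment, N m; "grip_width": finger opening in m; "grasp_force": force on a finger pad.
Only numpy, scipy, OpenCV 4.12 (cv2) and the standard library are available. Lean on these libraries where they do the work, as an engineer would, in place of code of your own. Each camera call takes 0.05 s, during which the arm holds its last target. There are 200 camera calls.

## Working session

There is one attempt and no reset: what is moved stays moved. The work goes in short steps, Python scripts to look and compute and a tool call to move; the robot and the scene stay as the last step left them, time stands still between calls to the robot, and variables do not carry over. Pictures are saved under pics/ and viewed, at most 14 in all, crops included, and the job is handed in when it is done.

Besides the shell and the picture viewer there is one more tool, called after "Emit:" as name([rows], argument=value, ...), one row to a line, values as JSON. drive_tool: Moves the arm, as the interface text tells. Its arguments: {"type":"object","properties":{"rows":{"type":"array","items":{"type":"object","properties":{"dx":{"type":"number"},"dy":{"type":"number"},"dz":{"type":"number"},"wx":{"type":"number"},"wy":{"type":"number"},"wz":{"type":"number"},"hand":{"type":"number"}}}}},"required":["rows"]}

```bash
mkdir -p pics
python3 - <<'E'
from workcell import bot
import cv2,json
for n in("scene","side","wrist"):
    im=bot.camera(n); cv2.imwrite(f"pics/{n}0.png",im[:,:,::-1])
    c=bot.get_calibration(n); print(n,{k:(v.tolist() if hasattr(v,'tolist') else v) for k,v in c.items()})
print(bot.get_obs(), bot.tip_extent)
E
```

```text
scene {'vfov': 50.95510387883714, 'cx': 323.98134036893003, 'cy': 235.7807775423057, 'origin': [-0.006871227745098981, -0.5750899657030404, 0.8388870746676378], 'rotation': [0.3494192412729372, -0.1402856652449182, -0.3214049685733726, 0.8688641850895829]}
side {'vfov': 54.415211646727286, 'cx': 317.2873043765479, 'cy': 231.43927223013318, 'origin': [0.3445475632067908, -1.0400764437405903, 0.5338381022462151], 'rotation': [0.5410807812726162, -0.049846015503555, -0.06781989986172364, 0.8367481246220875]}
wrist {'vfov': 62.64157946353488, 'cx': 315.2965637993202, 'cy': 238.04986947568344, 'mount': [[-0.00018697011394510442, 0.9494592240704077, 0.3138903421097817, 0.08146349807752214], [0.9999999226651597, 0.0002861246719383659, -0.0002698190997243174, -0.0020225437791027145], [-0.0003459940042243834, 0.3138902673870144, -0.9494592041408926, -0.15246084945474986], [0.0, 0.0, 0.0, 1.0]]}
{'clock': 0.15, 'joint_pos': array([ 2.80106255e-06,  2.41252875e-01,  4.02383792e-03,  1.33517933e+00,
       -3.71526084e-05,  1.57081455e+00]), 'joint_vel': array([-9.10769171e-05, -2.30807959e-03,  2.96735910e-03, -1.17405400e-04,
       -5.00915037e-04,  1.90430327e-03]), 'tau': array([-1.62746033e-03, -3.72633219e+01,  2.52638429e+01,  1.23480460e-02,
       -1.30651040e-05,  1.49362950e-05]), 'eef_pos': array([ 4.99508699e-01, -1.02333266e-05,  2.21007236e-01]), 'tool_rot': array([ 7.07111994e-01,  7.07101109e-01, -5.83082145e-04, -5.56799309e-04]), 'ft_force': array([-0.40241358,  0.17122384,  0.76795159]), 'ft_torque': array([-0.02390328,  0.00027703, -0.01400503]), 'grasp_force': 0.0, 'grip_width': 0.08543962733827096} 0.011
```

View pics/scene0.png

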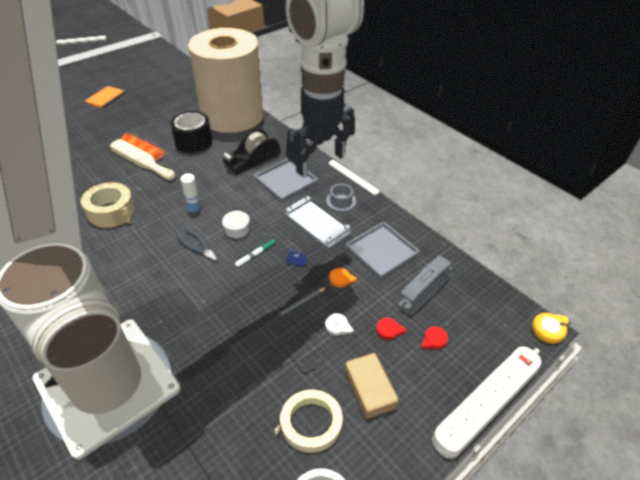

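View pics/side0.png

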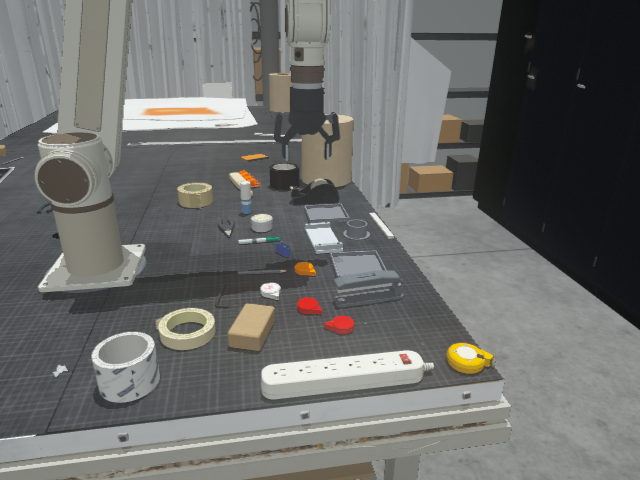

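The scene picture shows the cork block (371,385), tin (236,224), glue stick (190,193), clip (297,258) and white reel (339,324). The look-alike reels are orange (342,278) and red (390,328; 435,338). The plate is at (318,220) and the holder at (341,196). The dish at (285,178) is beside the tape dispenser (250,150), and the dish at (383,248) is beside the stapler (427,285).

```bash
cat > h.py <<'E'
from workcell import bot
import numpy as np, cv2
from scipy.spatial.transform import Rotation as R
def cam(n):
    """origin, rotation matrix (camera->world), f, cx, cy; wrist from current state"""
    c=bot.get_calibration(n); f=240/np.tan(np.radians(c["vfov"]/2))
    if n=="wrist":
        s=bot.get_obs(); T=np.eye(4); T[:3,:3]=R.from_quat(s["tool_rot"]).as_matrix(); T[:3,3]=s["eef_pos"]
        M=T@np.array(c["mount"]); return M[:3,3],M[:3,:3],f,c["cx"],c["cy"]
    return np.array(c["origin"]),R.from_quat(c["rotation"]).as_matrix(),f,c["cx"],c["cy"]
def ray(C,px,z):
    o,Rm,f,cx,cy=C; px=np.atleast_2d(px).astype(float)
    d=np.c_[(px[:,0]-cx)/f,-(px[:,1]-cy)/f,-np.ones(len(px))]@Rm.T
    return o+d*((z-o[2])/d[:,2])[:,None]
def proj(C,P):
    o,Rm,f,cx,cy=C; q=(np.atleast_2d(P)-o)@Rm
    return np.c_[cx-f*q[:,0]/q[:,2],cy+f*q[:,1]/q[:,2]]
E
python3 - <<'E'
from h import *
for n in("scene","side"):
    C=cam(n); bot.camera(n)
    for t,z in [("cork_block",.017),("tin",.016),("glue_stick",.048),("clip",.012),("reel",.008),("plate",.01),("holder",.017),("dish_a",.007),("stapler",.03)]:
        for d in bot.look_for(n,t)[:5]:
            e=d["extent"]; print(n,t,round(d["score"],2),np.round(e),np.round(ray(C,e[:2],z)[0,:2],3))
E
```

```text
scene cork_block 0.69 [372. 386.  58.  66.] [ 0.352 -0.315]
scene tin 0.84 [236. 220.  28.  25.] [0.407 0.189]
scene tin 0.39 [318. 221.  62.  50.] [0.551 0.064]
scene tin 0.33 [295. 256.  17.  13.] [0.44  0.012]
scene glue_stick 0.86 [190. 195.  18.  39.] [0.356 0.302]
scene clip 0.8 [296. 256.  18.  12.] [0.446 0.015]
scene reel 0.96 [391. 329.  32.  20.] [ 0.47  -0.253]
scene reel 0.92 [433. 336.  21.  19.] [ 0.521 -0.316]
scene reel 0.79 [338. 324.  27.  25.] [ 0.398 -0.177]
scene reel 0.79 [341. 277.  19.  20.] [ 0.484 -0.091]
scene reel 0.71 [371. 386.  57.  62.] [ 0.355 -0.312]
scene plate 0.8 [317. 220.  63.  50.] [0.557 0.072]
scene dish_a 0.81 [382. 249.  72.  59.] [ 0.609 -0.09 ]
scene dish_a 0.74 [287. 180.  64.  36.] [0.595 0.238]
scene dish_a 0.71 [295. 254.  21.  12.] [0.449 0.023]
scene stapler 0.48 [380. 248.  71.  55.] [ 0.593 -0.099]
side cork_block 0.82 [252. 328.  48.  52.] [ 0.351 -0.317]
side cork_block 0.4 [368. 288.  68.  40.] [ 0.599 -0.212]
side tin 0.71 [262. 224.  21.  20.] [0.398 0.169]
side glue_stick 0.6 [246. 197.  13.  35.] [0.359 0.308]
side glue_stick 0.19 [282. 250.  19.  14.] [ 0.432 -0.067]
side clip 0.45 [281. 250.  17.  15.] [0.435 0.004]
side clip 0.45 [245. 197.  11.  34.] [0.358 0.405]
side reel 0.83 [270. 293.  21.  17.] [ 0.394 -0.187]
side reel 0.81 [308. 268.  23.  16.] [ 0.489 -0.09 ]
side reel 0.78 [311. 306.  20.  18.] [ 0.472 -0.25 ]
side reel 0.76 [340. 326.  32.  17.] [ 0.515 -0.323]
side plate 0.78 [324. 239.  43.  32.] [0.555 0.056]
side holder 0.73 [359. 230.  29.  17.] [0.657 0.086]
side dish_a 0.87 [325. 211.  48.  21.] [0.595 0.263]
side dish_a 0.78 [357. 265.  54.  26.] [ 0.607 -0.091]
side stapler 0.88 [369. 288.  70.  39.] [ 0.596 -0.233]
```

View pics/wrist0.png

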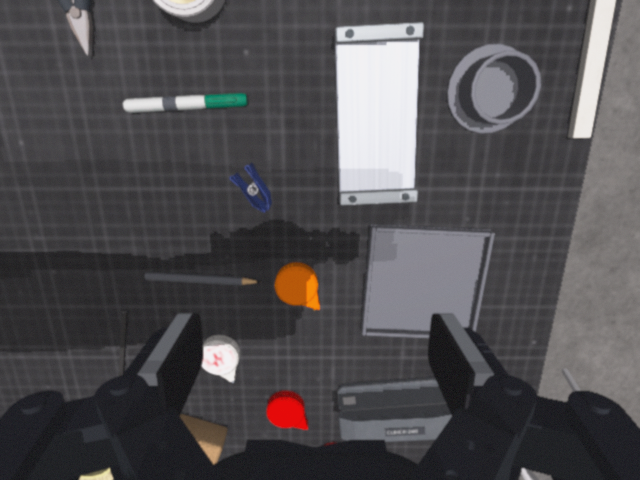

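The wrist view shows the plate (378,115) with bars at rows 32 and 197, the holder (493,88) and the stapler dish (428,282). The stapler is at (395,410), the clip at (253,187), the white reel at (220,357), and the cork block at (205,437), partly hidden.

```bash
cat >> h.py <<'E'
def box(x,y,z0,z1,cx=0,cy=0): return np.array([[cx+a*x/2,cy+b*y/2,z] for a in(-1,1) for b in(-1,1) for z in(z0,z1)])
def cyl(d,z0,z1,cx=0,cy=0):
    t=np.linspace(0,2*np.pi,40); return np.vstack([np.c_[cx+d/2*np.cos(t),cy+d/2*np.sin(t),0*t+z] for z in(z0,z1)])
MOD={"cork_block":box(.06,.1,0,.034),"tin":np.vstack([cyl(.058,0,.02),cyl(.06,.02,.032)]),"glue_stick":np.vstack([cyl(.029,0,.048),cyl(.031,.048,.096)]),
"clip":box(.021,.044,0,.024),"reel":np.vstack([cyl(.043,0,.015,0,.007),box(.008,.003,0,.012,0,-.0275)]),
"plate":np.vstack([box(.07,.15,0,.01),box(.07,.146,.01,.022)]),"holder":np.vstack([cyl(.074,0,.002),cyl(.056,.002,.034)]),"dish_a":box(.118,.118,0,.014),"stapler":box(.036,.15,0,.058)}
from scipy.optimize import minimize
def fit(n,thing,xy,yaws=(0,),zoff=0,k=None):
    """pose of thing near xy from outline_of on the newest picture; returns IoU,x,y,yaw deg, mask"""
    C=cam(n); M=MOD[thing]; best=None
    ds=bot.outline_of(n,thing)
    p=proj(C,[[xy[0],xy[1],M[:,2].max()/2+zoff]])[0]
    ds=[d for d in ds if np.hypot(*(np.array(d["extent"][:2])-p))<60]
    if not ds: return None
    m=ds[0]["region"].astype(np.uint8)
    def cost(v):
        c,s=np.cos(v[2]),np.sin(v[2]); P=np.c_[v[0]+c*M[:,0]-s*M[:,1],v[1]+s*M[:,0]+c*M[:,1],M[:,2]+zoff]
        q=cv2.convexHull(np.round(proj(C,P)*16).astype(np.int32)); a=np.zeros((480,640),np.uint8); cv2.fillConvexPoly(a,q,1,cv2.LINE_8,4)
        return 1-(a&m).sum()/max((a|m).sum(),1)
    for y in yaws:
        v0=np.array([xy[0],xy[1],y]); sx=v0+np.array([[0,0,0],[.01,0,0],[0,.01,0],[0,0,.2]])
        r=minimize(cost,v0,method="Nelder-Mead",options=dict(initial_simplex=sx,xatol=1e-4,fatol=1e-4))
        if best is None or r.fun<best.fun: best=r
    return round(1-best.fun,3),np.round(best.x[:2],4),round(np.degrees(best.x[2]),1),m
E
python3 - <<'E'
from h import *
bot.camera("wrist")
for t,xy in [("plate",(.555,.065)),("holder",(.655,.085)),("dish_a",(.607,-.09)),("clip",(.44,.01)),("tin",(.4,.18))]:
    r=fit("wrist",t,xy,(0,.8) if t=="clip" else (0,)); print(t,r and r[:3])
C=cam("wrist")
print(ray(C,[[336,28],[422,23],[340,203],[417,201]],.022)[:,:2].round(4))
print(ray(C,[[372,227],[494,233],[362,334],[484,336]],.014)[:,:2].round(4))
E
```

```text
plate (np.float64(0.933), array([0.551 , 0.0708]), np.float64(2.5))
holder (np.float64(0.98), array([0.6505, 0.0962]), np.float64(-3.9))
dish_a (np.float64(0.913), array([ 0.6071, -0.0883]), np.float64(-2.2))
clip (np.float64(0.582), array([0.4406, 0.0104]), np.float64(36.6))
tin (np.float64(0.979), array([0.3962, 0.1793]), np.float64(21.3))
[[ 0.5146  0.1419]
 [ 0.5831  0.1455]
 [ 0.5206 -0.0012]
 [ 0.5908  0.0006]]
[[ 0.5521 -0.0265]
 [ 0.6692 -0.0326]
 [ 0.5469 -0.1433]
 [ 0.6748 -0.1458]]
```

Emit:
drive_tool([
  {"dx": -7, "dy": -3},
  {"dx": -7, "dy": -3},
  {"dx": -7, "dy": -3},
  {"dx": -7, "dy": -3},
  {"dx": -7, "dy": -3},
  {"dx": -7, "dy": -3},
  {"dx": -7, "dy": -3},
  {"dx": -7, "dy": -3},
  {"dx": -7, "dy": -3},
  {"dx": -7, "dy": -3},
  {"dx": -7, "dy": -3},
])

```text
invalid input at $.rows[0]: expected keys dx, dy, dz, wx, wy, wz, hand
```

Run:
```python
from h import *
im=bot.camera("wrist"); cv2.imwrite("pics/w1.png",im[:,:,::-1])
s=bot.get_obs(); print(s["eef_pos"],s["joint_pos"],s["clock"])
for t,xy,y in [("cork_block",(.352,-.315),(0,.4,-.4)),("reel",(.397,-.18),(0,1.5,3,-1.5))]:
    r=fit("wrist",t,xy,y); print(t,r and r[:3])
```

```text
[4.99996215e-01 9.53237803e-06 2.21684112e-01] [1.86539227e-05 2.40628984e-01 4.97944986e-03 1.33518173e+00
 6.56299237e-07 1.57083545e+00] 1.5
cork_block (np.float64(0.332), array([ 0.3568, -0.3188]), np.float64(-18.4))
reel (np.float64(0.813), array([ 0.3955, -0.1802]), np.float64(13.1))
```

View pics/w1.png

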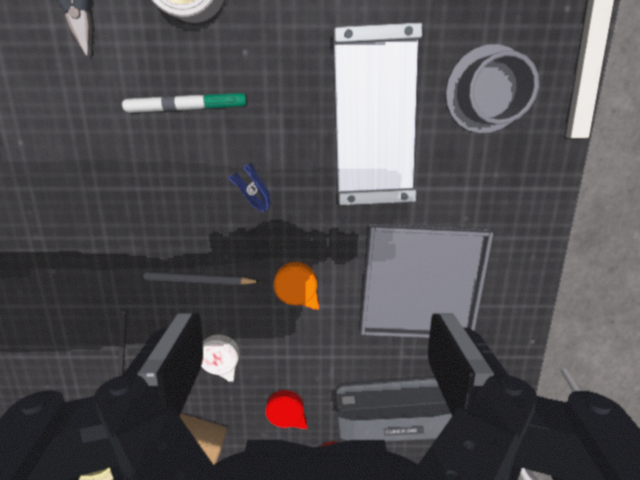

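The arm did not move, so this is the same view as before. Each row needs all its keys.

Emit:
drive_tool([
  {"dx": -7, "dy": -3, "dz": 0, "wx": 0, "wy": 0, "wz": 0, "hand": 85},
  {"dx": -7, "dy": -3, "dz": 0, "wx": 0, "wy": 0, "wz": 0, "hand": 85},
  {"dx": -7, "dy": -3, "dz": 0, "wx": 0, "wy": 0, "wz": 0, "hand": 85},
  {"dx": -7, "dy": -3, "dz": 0, "wx": 0, "wy": 0, "wz": 0, "hand": 85},
  {"dx": -7, "dy": -3, "dz": 0, "wx": 0, "wy": 0, "wz": 0, "hand": 85},
  {"dx": -7, "dy": -3, "dz": 0, "wx": 0, "wy": 0, "wz": 0, "hand": 85},
  {"dx": -7, "dy": -3, "dz": 0, "wx": 0, "wy": 0, "wz": 0, "hand": 85},
  {"dx": -7, "dy": -3, "dz": 0, "wx": 0, "wy": 0, "wz": 0, "hand": 85},
  {"dx": -7, "dy": -3, "dz": 0, "wx": 0, "wy": 0, "wz": 0, "hand": 85},
  {"dx": -7, "dy": -3, "dz": 0, "wx": 0, "wy": 0, "wz": 0, "hand": 85},
  {"dx": -7, "dy": -3, "dz": 0, "wx": 0, "wy": 0, "wz": 0, "hand": 85},
  {"dx": -7, "dy": -3, "dz": 0, "wx": 0, "wy": 0, "wz": 0, "hand": 85},
])

```text
clock: 2.8
eef_pos: [0.3506, -0.3489, 0.2218]
tool_rot: [0.706, 0.708, 0.0, -0.0]
ft_force: [0.2, -0.6, -0.8]
grip_width: 0.0851
grasp_force: 0.0
```

Run:
```python
from h import *
im=bot.camera("wrist"); cv2.imwrite("pics/w2.png",im[:,:,::-1])
s=bot.get_obs(); print(s["eef_pos"],s["joint_pos"],s["clock"])
for t,xy,y in [("cork_block",(.352,-.315),(0,.4,-.4)),("reel",(.397,-.18),(0,.3,.6,-.3))]:
    r=fit("wrist",t,xy,y); print(t,r and r[:3])
```

```text
[ 0.35064854 -0.34889818  0.22182641] [-7.82959546e-01  2.29928193e-01 -8.56765839e-03  1.33225747e+00
  1.00360241e-04  7.85631033e-01] 2.85
cork_block (np.float64(0.968), array([ 0.3492, -0.311 ]), np.float64(-20.9))
reel (np.float64(0.896), array([ 0.3928, -0.1744]), np.float64(23.8))
```

View pics/w2.png

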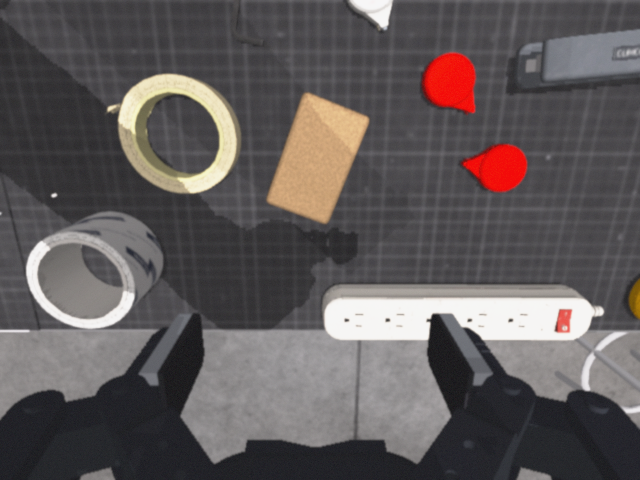

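The cork block is at pixel (318,158) and fits well at (0.349,-0.311) with yaw -20.9°. The tape roll's rim is at (240,130), so I'll narrow the hand to 72 mm.

Emit:
drive_tool([
  {"dx": 0.76, "dy": -0.03, "dz": 0.8, "wx": 0, "wy": 0, "wz": 1.6, "hand": 72},
  {"dx": 0.76, "dy": -0.03, "dz": 1.6, "wx": 0, "wy": 0, "wz": 3.2, "hand": 72},
  {"dx": 0.76, "dy": -0.03, "dz": 2.2, "wx": 0, "wy": 0, "wz": 4.18, "hand": 72},
  {"dx": 0.76, "dy": -0.03, "dz": 2.8, "wx": 0, "wy": 0, "wz": 4.18, "hand": 72},
  {"dx": 0.76, "dy": -0.03, "dz": 3.3, "wx": 0, "wy": 0, "wz": 4.18, "hand": 72},
  {"dx": 0.76, "dy": -0.03, "dz": 3.7, "wx": 0, "wy": 0, "wz": 4.18, "hand": 72},
  {"dx": 0.76, "dy": -0.03, "dz": 4.0, "wx": 0, "wy": 0, "wz": 4.18, "hand": 72},
  {"dx": 0.76, "dy": -0.03, "dz": 4.04, "wx": 0, "wy": 0, "wz": 4.18, "hand": 72},
  {"dx": 0.76, "dy": -0.03, "dz": 4.04, "wx": 0, "wy": 0, "wz": 4.18, "hand": 40},
  {"dx": 0.76, "dy": -0.03, "dz": 4.04, "wx": 0, "wy": 0, "wz": 4.18, "hand": 40},
  {"dx": 0.76, "dy": -0.03, "dz": 4.04, "wx": 0, "wy": 0, "wz": 4.18, "hand": 40},
  {"dx": 0.76, "dy": -0.03, "dz": 4.04, "wx": 0, "wy": 0, "wz": 4.18, "hand": 40},
  {"dx": 0.76, "dy": -0.03, "dz": 4.04, "wx": 0, "wy": 0, "wz": 4.18, "hand": 40},
  {"dx": 0.76, "dy": -0.03, "dz": 4.04, "wx": 0, "wy": 0, "wz": 4.18, "hand": 40},
])

```text
clock: 4.35
eef_pos: [0.3491, -0.3132, 0.0229]
tool_rot: [0.824, 0.567, -0.0, 0.002]
ft_force: [-4.2, 2.3, 14.7]
grip_width: 0.0403
grasp_force: 7.4
```

Run:
```python
from h import *
a=bot.camera("wrist"); b=bot.camera("side")
b=cv2.resize(b[250:400,150:350],(640,480)); cv2.imwrite("pics/w3.png",cv2.resize(np.hstack([a,b]),(800,300))[:,:,::-1])
s=bot.get_obs(); print(s["eef_pos"],s["grip_width"],s["ft_force"],s["grasp_force"])
```

```text
[ 0.34911652 -0.31315674  0.02287312] 0.040061570679354695 [-4.20949667  1.97575053 15.50738589] 7.358272583260259
```

View pics/w3.png

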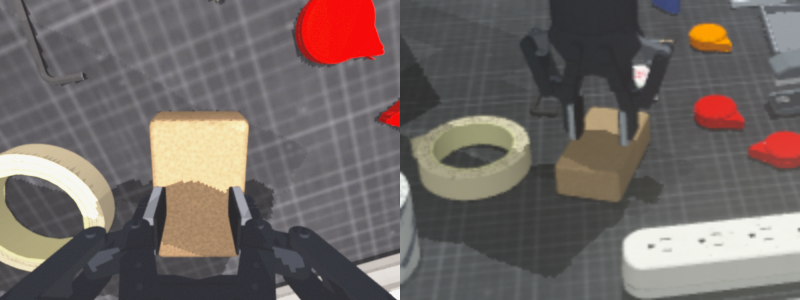

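The fingers appear to be pressing on the block's top, 40 mm apart. I'll lift and check.

Emit:
drive_tool([
  {"dx": 0, "dy": 0, "dz": -0.5, "wx": 0, "wy": 0, "wz": 0, "hand": 40},
  {"dx": 0, "dy": 0, "dz": -1.2, "wx": 0, "wy": 0, "wz": 0, "hand": 40},
  {"dx": 0, "dy": 0, "dz": -1.6, "wx": 0, "wy": 0, "wz": 0, "hand": 40},
  {"dx": 0, "dy": 0, "dz": -1.6, "wx": 0, "wy": 0, "wz": 0, "hand": 40},
])

```text
clock: 4.85
eef_pos: [0.3513, -0.3143, 0.1043]
tool_rot: [0.824, 0.567, 0.001, 0.005]
ft_force: [1.2, -0.5, -0.1]
grip_width: 0.0397
grasp_force: 0.0
```

Run:
```python
from h import *
a=bot.camera("wrist"); b=bot.camera("side")
b=cv2.resize(b[250:400,150:350],(640,480)); cv2.imwrite("pics/w4.png",cv2.resize(np.hstack([a,b]),(800,300))[:,:,::-1])
s=bot.get_obs(); print(s["eef_pos"],s["grip_width"],s["ft_force"],s["grasp_force"])
r=fit("wrist","cork_block",(.349,-.311),(-.36,)); print(r and r[:3])
```

```text
[ 0.3491796  -0.3125118   0.10088794] 0.0399855482414057 [0.91466048 0.67558378 0.34601495] 0.0
(np.float64(0.911), array([ 0.3465, -0.3092]), np.float64(-20.9))
```

View pics/w4.png

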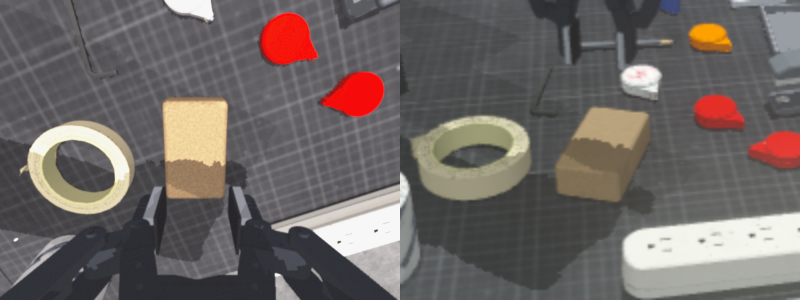

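Run:
```python
from h import *
bot.camera("wrist")
for z in(-.06,-.04,-.02,0,.02):
    r=fit("wrist","cork_block",(.349,-.311),(-.36,),zoff=z); print(z,r and r[:3])
    r=fit("wrist","reel",(.47,-.25),(.3,.6,.9),zoff=z); print("   red",r and r[:3])
```

```text
-0.06 (np.float64(0.685), array([ 0.3462, -0.3196]), np.float64(-20.7))
   red (np.float64(0.76), array([ 0.4886, -0.2485]), np.float64(32.4))
-0.04 (np.float64(0.785), array([ 0.3455, -0.3161]), np.float64(-20.5))
   red (np.float64(0.859), array([ 0.4802, -0.2484]), np.float64(39.4))
-0.02 (np.float64(0.907), array([ 0.3473, -0.316 ]), np.float64(-20.9))
   red (np.float64(0.938), array([ 0.4729, -0.2496]), np.float64(40.6))
0 (np.float64(0.943), array([ 0.3484, -0.3118]), np.float64(-21.3))
   red (np.float64(0.883), array([ 0.4661, -0.2494]), np.float64(46.5))
0.02 (np.float64(0.797), array([ 0.3505, -0.3095]), np.float64(-18.1))
   red (np.float64(0.755), array([ 0.4576, -0.2512]), np.float64(37.9))
```

Emit:
drive_tool([
  {"dx": 0, "dy": 0, "dz": 0, "wx": 0, "wy": 0, "wz": 0, "hand": 76},
  {"dx": 0, "dy": 0, "dz": 0, "wx": 0, "wy": 0, "wz": 0, "hand": 76},
  {"dx": 0, "dy": 0, "dz": 0, "wx": 0, "wy": 0, "wz": 0, "hand": 76},
  {"dx": 0, "dy": 0, "dz": 0.6, "wx": 0, "wy": 0, "wz": 0, "hand": 76},
  {"dx": 0, "dy": 0, "dz": 1.1, "wx": 0, "wy": 0, "wz": 0, "hand": 76},
  {"dx": 0, "dy": 0, "dz": 1.3, "wx": 0, "wy": 0, "wz": 0, "hand": 76},
  {"dx": 0, "dy": 0, "dz": 1.45, "wx": 0, "wy": 0, "wz": 0, "hand": 76},
  {"dx": 0, "dy": 0, "dz": 1.6, "wx": 0, "wy": 0, "wz": 0, "hand": 76},
  {"dx": 0, "dy": 0, "dz": 1.6, "wx": 0, "wy": 0, "wz": 0, "hand": 76},
  {"dx": 0, "dy": 0, "dz": 1.6, "wx": 0, "wy": 0, "wz": 0, "hand": 76},
  {"dx": 0, "dy": 0, "dz": 1.6, "wx": 0, "wy": 0, "wz": 0, "hand": 76},
])

```text
clock: 6.65
eef_pos: [0.349, -0.3125, 0.0204]
tool_rot: [0.824, 0.567, 0.0, 0.001]
ft_force: [0.6, -0.8, -0.3]
grip_width: 0.0756
grasp_force: 0.0
```

Run:
```python
from h import *
a=bot.camera("wrist"); b=bot.camera("side")
b=cv2.resize(b[250:400,180:320],(448,480)); cv2.imwrite("pics/w5.png",np.hstack([a[160:,160:480],b[:320]])[:,:,::-1])
s=bot.get_obs(); print(s["eef_pos"],s["grip_width"],s["ft_force"],s["grasp_force"])
```

```text
[ 0.34896831 -0.31240006  0.02035986] 0.07608579699216737 [-0.3379865   0.35426398 -0.15707895] 0.0
```

View pics/w5.png

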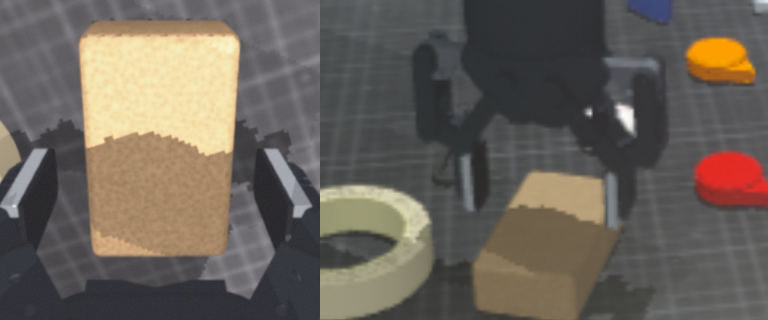

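Emit:
drive_tool([
  {"dx": 0, "dy": 0, "dz": 0.1, "wx": 0, "wy": 0, "wz": 0, "hand": 76},
  {"dx": 0, "dy": 0, "dz": 0.2, "wx": 0, "wy": 0, "wz": 0, "hand": 76},
  {"dx": 0, "dy": 0, "dz": 0.25, "wx": 0, "wy": 0, "wz": 0, "hand": 76},
  {"dx": 0, "dy": 0, "dz": 0.25, "wx": 0, "wy": 0, "wz": 0, "hand": 76},
  {"dx": 0, "dy": 0, "dz": 0.25, "wx": 0, "wy": 0, "wz": 0, "hand": 40},
  {"dx": 0, "dy": 0, "dz": 0.25, "wx": 0, "wy": 0, "wz": 0, "hand": 40},
  {"dx": 0, "dy": 0, "dz": 0.25, "wx": 0, "wy": 0, "wz": 0, "hand": 40},
  {"dx": 0, "dy": 0, "dz": 0.25, "wx": 0, "wy": 0, "wz": 0, "hand": 40},
])

```text
clock: 7.55
eef_pos: [0.3489, -0.3123, 0.0076]
tool_rot: [0.824, 0.567, 0.0, 0.0]
ft_force: [0.2, 1.2, 3.7]
grip_width: 0.0584
grasp_force: 65.0
```

Gripped at 58 mm with 65 N. Now I'll lift, turn to the plate's angle and look at the plate from beside it.

Emit:
drive_tool([
  {"dx": 0, "dy": 0, "dz": -0.7, "wx": 0, "wy": 0, "wz": 0, "hand": 40},
  {"dx": 0.2, "dy": 0.05, "dz": -1.6, "wx": 0, "wy": 0, "wz": 0, "hand": 40},
  {"dx": 0.8, "dy": 0.2, "dz": -2.4, "wx": 0, "wy": 0, "wz": -0.8, "hand": 40},
  {"dx": 1.6, "dy": 0.4, "dz": -3, "wx": 0, "wy": 0, "wz": -2, "hand": 40},
  {"dx": 2.5, "dy": 0.65, "dz": -3.2, "wx": 0, "wy": 0, "wz": -3.2, "hand": 40},
  {"dx": 3.4, "dy": 0.9, "dz": -3.2, "wx": 0, "wy": 0, "wz": -4.2, "hand": 40},
  {"dx": 4.3, "dy": 1.1, "dz": -3.2, "wx": 0, "wy": 0, "wz": -4.68, "hand": 40},
  {"dx": 5.2, "dy": 1.35, "dz": -3.2, "wx": 0, "wy": 0, "wz": -4.68, "hand": 40},
  {"dx": 6, "dy": 1.55, "dz": -3.2, "wx": 0, "wy": 0, "wz": -4.68, "hand": 40},
  {"dx": 6.5, "dy": 1.7, "dz": -3.2, "wx": 0, "wy": 0, "wz": -4.68, "hand": 40},
  {"dx": 6.7, "dy": 1.74, "dz": -3.2, "wx": 0, "wy": 0, "wz": -4.68, "hand": 40},
  {"dx": 6.7, "dy": 1.74, "dz": -3.2, "wx": 0, "wy": 0, "wz": -4.68, "hand": 40},
  {"dx": 6.7, "dy": 1.74, "dz": -3.2, "wx": 0, "wy": 0, "wz": -4.68, "hand": 40},
  {"dx": 6.7, "dy": 1.74, "dz": -3.2, "wx": 0, "wy": 0, "wz": -4.68, "hand": 40},
])

```text
clock: 8.95
eef_pos: [0.5484, -0.0313, 0.1672]
tool_rot: [0.692, 0.722, -0.0, -0.0]
ft_force: [0.1, -0.6, -0.5]
grip_width: 0.0583
grasp_force: 64.7
```

Run:
```python
from h import *
im=bot.camera("wrist"); cv2.imwrite("pics/w6.png",im[:,:,::-1])
s=bot.get_obs(); print(s["eef_pos"],s["clock"],s["grip_width"],R.from_quat(s["tool_rot"]).as_matrix().round(4).tolist())
for t,xy in [("plate",(.552,.071)),("holder",(.65,.095)),("tin",(.396,.18))]:
    r=fit("wrist",t,xy); print(t,r and r[:3])
e=s["eef_pos"]
for z in (-.02,-.028,-.036):
  r=fit("wrist","cork_block",e[:2],(.04,),zoff=e[2]+z); print("held",z,r and r[:3])
```

```text
[ 0.54852463 -0.03136326  0.16726537] 9.0 0.058248382814110836 [[-0.0416, 0.9991, -0.0004], [0.9991, 0.0416, -0.0002], [-0.0002, -0.0005, -1.0]]
plate (np.float64(0.952), array([0.5515, 0.072 ]), np.float64(2.4))
holder (np.float64(0.982), array([0.651 , 0.0967]), np.float64(6.3))
tin None
held -0.02 (np.float64(0.911), array([ 0.548 , -0.0334]), np.float64(2.4))
held -0.028 (np.float64(0.829), array([ 0.5463, -0.0345]), np.float64(2.5))
held -0.036 (np.float64(0.757), array([ 0.5493, -0.0356]), np.float64(2.3))
```

View pics/w6.png

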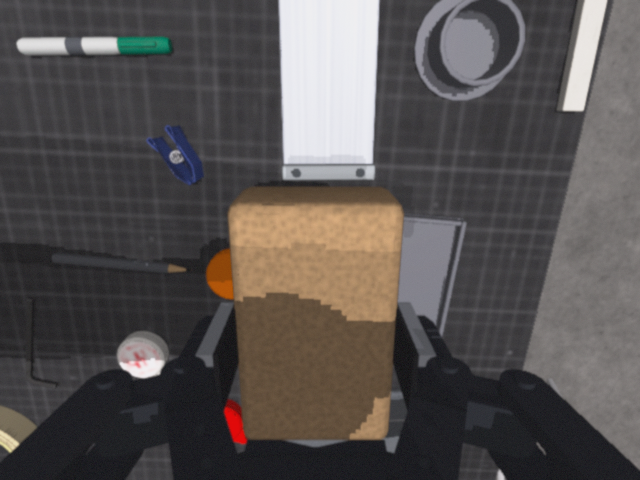

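Emit:
drive_tool([
  {"dx": 0.8, "dy": 0.06, "dz": 0.3, "wx": 0, "wy": 0, "wz": 0, "hand": 40},
  {"dx": 1.6, "dy": 0.12, "dz": 0.8, "wx": 0, "wy": 0, "wz": 0, "hand": 40},
  {"dx": 2.05, "dy": 0.146, "dz": 1.3, "wx": 0, "wy": 0, "wz": 0, "hand": 40},
  {"dx": 2.05, "dy": 0.146, "dz": 1.8, "wx": 0, "wy": 0, "wz": 0, "hand": 40},
  {"dx": 2.05, "dy": 0.146, "dz": 2.2, "wx": 0, "wy": 0, "wz": 0, "hand": 40},
  {"dx": 2.05, "dy": 0.146, "dz": 2.5, "wx": 0, "wy": 0, "wz": 0, "hand": 40},
  {"dx": 2.05, "dy": 0.146, "dz": 2.75, "wx": 0, "wy": 0, "wz": 0, "hand": 40},
  {"dx": 2.05, "dy": 0.146, "dz": 2.9, "wx": 0, "wy": 0, "wz": 0, "hand": 40},
  {"dx": 2.05, "dy": 0.146, "dz": 2.97, "wx": 0, "wy": 0, "wz": 0, "hand": 40},
  {"dx": 2.05, "dy": 0.146, "dz": 3.0, "wx": 0, "wy": 0, "wz": 0, "hand": 40},
  {"dx": 2.05, "dy": 0.146, "dz": 3.0, "wx": 0, "wy": 0, "wz": 0, "hand": 40},
])

```text
clock: 10.4
eef_pos: [0.5526, 0.0726, 0.0179]
tool_rot: [0.692, 0.722, 0.0, 0.0]
ft_force: [0.7, 0.1, -0.7]
grip_width: 0.0581
grasp_force: 64.7
```

Emit:
drive_tool([
  {"dx": -0.02, "dy": -0.02, "dz": 0.02, "wx": 0, "wy": 0, "wz": 0, "hand": 40},
  {"dx": -0.02, "dy": -0.02, "dz": 0.02, "wx": 0, "wy": 0, "wz": 0, "hand": 40},
  {"dx": -0.02, "dy": -0.02, "dz": 0.02, "wx": 0, "wy": 0, "wz": 0, "hand": 40},
  {"dx": -0.02, "dy": -0.02, "dz": 0.02, "wx": 0, "wy": 0, "wz": 0, "hand": 75},
  {"dx": -0.02, "dy": -0.02, "dz": 0.02, "wx": 0, "wy": 0, "wz": 0, "hand": 75},
  {"dx": -0.02, "dy": -0.02, "dz": 0.02, "wx": 0, "wy": 0, "wz": 0, "hand": 75},
  {"dx": -0.02, "dy": -0.02, "dz": -0.5, "wx": 0, "wy": 0, "wz": 0, "hand": 75},
  {"dx": -0.7, "dy": -0.02, "dz": -1.3, "wx": 0, "wy": 0, "wz": 0, "hand": 75},
  {"dx": -1.2, "dy": -0.02, "dz": -2.2, "wx": 0, "wy": 0, "wz": 0, "hand": 80},
  {"dx": -1.6, "dy": -0.02, "dz": -3.2, "wx": 0, "wy": 0, "wz": 0, "hand": 85},
  {"dx": -1.6, "dy": -0.02, "dz": -3.6, "wx": 0, "wy": 0, "wz": 0, "hand": 85},
  {"dx": -1.6, "dy": -0.02, "dz": -3.6, "wx": 0, "wy": 0, "wz": 0, "hand": 85},
  {"dx": -1.6, "dy": -0.02, "dz": -3.6, "wx": 0, "wy": 0, "wz": 0, "hand": 85},
])

```text
clock: 11.7
eef_pos: [0.5547, -0.0077, 0.1974]
tool_rot: [0.692, 0.722, 0.0, 0.0]
ft_force: [-0.8, 0.3, -0.1]
grip_width: 0.0851
grasp_force: 0.0
```

Run:
```python
from h import *
im=bot.camera("wrist"); cv2.imwrite("pics/w7.png",im[:,:,::-1])
s=bot.get_obs(); print(s["eef_pos"],s["clock"])
for t,xy,z in [("cork_block",(.5515,.0715),.01),("plate",(.5515,.0715),0),("tin",(.396,.18),0),("clip",(.44,.01),0)]:
    r=fit("wrist",t,xy,(.04,) if t!="clip" else (.6,.3,.9),zoff=z); print(t,r and r[:3])
    if r and t=="clip":
        m=r[3]; C=cam("wrist"); ys,xs=np.nonzero(m); P=ray(C,np.c_[xs,ys],.012)[:,:2]; c=P.mean(0); w,V=np.linalg.eigh(np.cov((P-c).T)); print("pca",c,np.degrees(np.arctan2(*V[::-1,1])),((P-c)@V).min(0),((P-c)@V).max(0))
```

```text
[ 0.55382757 -0.00734642  0.19609378] 11.75
cork_block (np.float64(0.973), array([0.5493, 0.0735]), np.float64(2.6))
plate (np.float64(0.298), array([0.5499, 0.0713]), np.float64(2.5))
tin None
clip (np.float64(0.693), array([0.4407, 0.0108]), np.float64(42.7))
pca [0.43849819 0.01108415] 124.93063215589956 [-0.01404005 -0.02271206] [0.01401093 0.0224749 ]
```

View pics/w7.png

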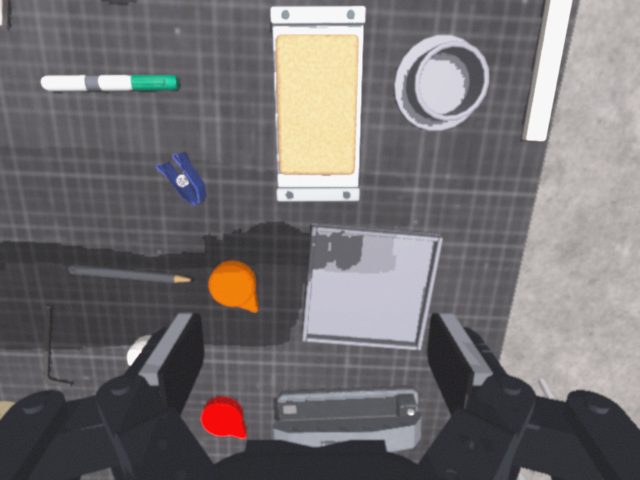

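Run:
```python
from h import *
C=cam("wrist")
P=ray(C,[[272,24],[364,22],[279,188],[359,188]],.022)[:,:2]; print(P.round(4),P.mean(0))
Q=ray(C,[[276,36],[357,35],[279,174],[355,174]],.044)[:,:2]; print(Q.round(4),Q.mean(0))
im=cv2.imread("pics/w7.png"); c=cv2.resize(im[0:210,260:500],(800,700)); cv2.imwrite("pics/w7c.png",cv2.resize(im[0:205,255:375],(470,600+200))[:600] if 0 else cv2.resize(im[0:210,255:375],(343,600)))
```

```text
[[0.5129 0.1316]
 [0.5806 0.1359]
 [0.52   0.0094]
 [0.5867 0.0124]] [0.55005199 0.07233875]
[[0.5182 0.1204]
 [0.5743 0.1235]
 [0.5217 0.0247]
 [0.5802 0.0273]] [0.54858792 0.07400107]
```

View pics/w7c.png

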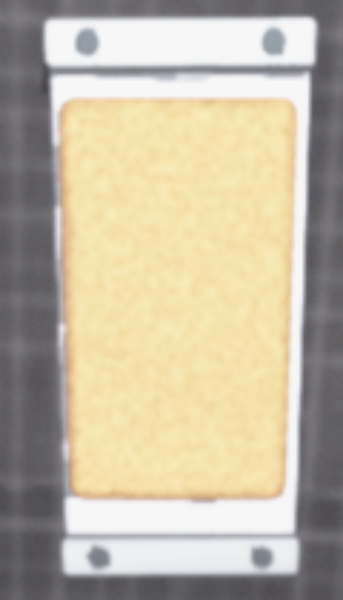

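The block's centre is within 2 mm of the plate's, and it is square to it (2.6° against 2.5°), with near-equal gaps at both bars. Next is the tin.

Emit:
drive_tool([
  {"dx": 0.8, "dy": -1, "dz": 0, "wx": 0, "wy": 0, "wz": 0, "hand": 85},
  {"dx": 1.6, "dy": -2, "dz": 0, "wx": 0, "wy": 0, "wz": 0, "hand": 85},
  {"dx": 2.4, "dy": -3, "dz": 0, "wx": 0, "wy": 0, "wz": 0, "hand": 85},
  {"dx": 2.4, "dy": -3, "dz": 0, "wx": 0, "wy": 0, "wz": 0, "hand": 85},
  {"dx": 2.4, "dy": -3, "dz": 0, "wx": 0, "wy": 0, "wz": 0, "hand": 85},
  {"dx": 2.4, "dy": -3, "dz": 0, "wx": 0, "wy": 0, "wz": 0, "hand": 85},
  {"dx": 2.4, "dy": -3, "dz": 0, "wx": 0, "wy": 0, "wz": 0, "hand": 85},
  {"dx": 2.4, "dy": -3, "dz": 0, "wx": 0, "wy": 0, "wz": 0, "hand": 85},
])

```text
clock: 12.75
eef_pos: [0.4003, 0.1056, 0.197]
tool_rot: [0.692, 0.722, -0.0, 0.0]
ft_force: [0.1, 0.6, -0.7]
grip_width: 0.0851
grasp_force: 0.0
```

Run:
```python
from h import *
im=bot.camera("wrist"); cv2.imwrite("pics/w8.png",im[:,:,::-1])
s=bot.get_obs(); print(s["eef_pos"],s["clock"])
for t,xy in [("tin",(.396,.18)),("glue_stick",(.357,.303)),("clip",(.44,.01)),("dish_a",(.595,.255))]:
    r=fit("wrist",t,xy,(.04,) if t!="clip" else (.6,.3,.9)); print(t,r and r[:3])
```

```text
[0.40028934 0.10552834 0.19694838] 12.8
tin (np.float64(0.979), array([0.3962, 0.1782]), np.float64(12.0))
glue_stick None
clip (np.float64(0.575), array([0.4389, 0.0094]), np.float64(23.8))
dish_a (np.float64(0.996), array([0.593 , 0.2462]), np.float64(-0.1))
```

View pics/w8.png

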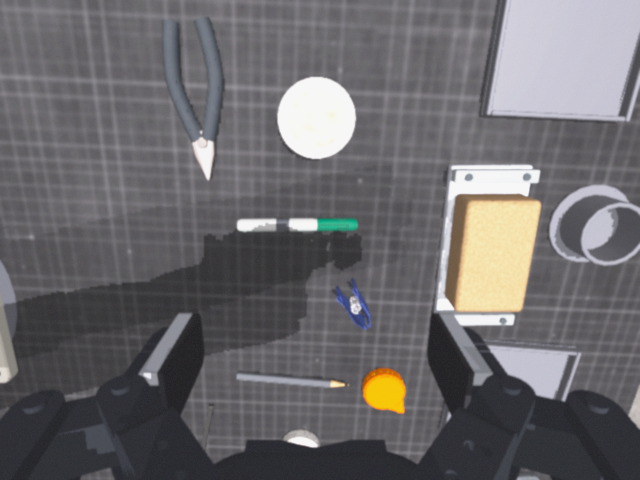

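The view shows the tin at (317,118), the pliers clear of it at (210,90), the clip at (355,305), and the block sitting on the plate.

Emit:
drive_tool([
  {"dx": 0.8, "dy": 0, "dz": 0.8, "wx": 0, "wy": 0, "wz": 0, "hand": 85},
  {"dx": 1.44, "dy": 0, "dz": 1.6, "wx": 0, "wy": 0, "wz": 0, "hand": 85},
  {"dx": 1.44, "dy": 0, "dz": 2.4, "wx": 0, "wy": 0, "wz": 0, "hand": 85},
  {"dx": 1.44, "dy": 0, "dz": 3.0, "wx": 0, "wy": 0, "wz": 0, "hand": 85},
  {"dx": 1.44, "dy": 0, "dz": 3.4, "wx": 0, "wy": 0, "wz": 0, "hand": 85},
  {"dx": 1.44, "dy": 0, "dz": 3.65, "wx": 0, "wy": 0, "wz": 0, "hand": 85},
  {"dx": 1.44, "dy": 0, "dz": 3.76, "wx": 0, "wy": 0, "wz": 0, "hand": 85},
  {"dx": 1.44, "dy": 0, "dz": 3.76, "wx": 0, "wy": 0, "wz": 0, "hand": 85},
  {"dx": 1.44, "dy": 0, "dz": 3.76, "wx": 0, "wy": 0, "wz": 0, "hand": 85},
  {"dx": 1.44, "dy": 0, "dz": 3.76, "wx": 0, "wy": 0, "wz": 0, "hand": 40},
  {"dx": 1.44, "dy": 0, "dz": 3.76, "wx": 0, "wy": 0, "wz": 0, "hand": 40},
  {"dx": 1.44, "dy": 0, "dz": 3.76, "wx": 0, "wy": 0, "wz": 0, "hand": 40},
  {"dx": 1.44, "dy": 0, "dz": 3.76, "wx": 0, "wy": 0, "wz": 0, "hand": 40},
  {"dx": 1.44, "dy": 0, "dz": 3.76, "wx": 0, "wy": 0, "wz": 0, "hand": 40},
])

```text
clock: 14.4
eef_pos: [0.3972, 0.1783, 0.0108]
tool_rot: [0.692, 0.722, 0.001, 0.001]
ft_force: [-3.4, -0.6, 7.9]
grip_width: 0.0574
grasp_force: 62.0
```

Emit:
drive_tool([
  {"dx": 0, "dy": 0, "dz": -0.5, "wx": 0, "wy": 0, "wz": 0, "hand": 40},
  {"dx": 0, "dy": 0, "dz": -1.3, "wx": 0, "wy": 0, "wz": 0, "hand": 40},
  {"dx": -0.4, "dy": 0.5, "dz": -2.2, "wx": 0, "wy": 0, "wz": 0, "hand": 40},
  {"dx": -1, "dy": 1.3, "dz": -2.5, "wx": 0, "wy": 0, "wz": 0, "hand": 40},
  {"dx": -1.6, "dy": 2.1, "dz": -2.5, "wx": 0, "wy": 0, "wz": 0, "hand": 40},
  {"dx": -2.1, "dy": 2.8, "dz": -2.5, "wx": 0, "wy": 0, "wz": 0, "hand": 40},
  {"dx": -2.25, "dy": 2.99, "dz": -2.4, "wx": 0, "wy": 0, "wz": 0, "hand": 40},
  {"dx": -2.25, "dy": 2.99, "dz": -2.0, "wx": 0, "wy": 0, "wz": 0, "hand": 40},
  {"dx": -2.25, "dy": 2.99, "dz": -1.5, "wx": 0, "wy": 0, "wz": 0, "hand": 40},
  {"dx": -2.25, "dy": 2.99, "dz": -1.5, "wx": 0, "wy": 0, "wz": 0, "hand": 40},
  {"dx": -2.25, "dy": 2.99, "dz": -1.5, "wx": 0, "wy": 0, "wz": 0, "hand": 40},
])

```text
clock: 15.5
eef_pos: [0.5497, 0.0722, 0.0841]
tool_rot: [0.691, 0.722, -0.001, -0.001]
ft_force: [-0.1, 1.3, -0.5]
grip_width: 0.0577
grasp_force: 64.2
```

Run:
```python
from h import *
a=bot.camera("wrist"); b=bot.camera("side")
b=cv2.resize(b[150:300,270:400],(416,480)); cv2.imwrite("pics/w9.png",cv2.resize(np.hstack([a,b]),(792,360))[:,:,::-1])
s=bot.get_obs(); e=s["eef_pos"]; print(e,s["grip_width"],s["ft_force"])
r=fit("wrist","tin",e[:2],zoff=e[2]-.010); print(r and r[:3])
r=fit("wrist","cork_block",(.5493,.0735),(.04,),zoff=.01); print(r and r[:3])
```

```text
[0.55130912 0.07250602 0.08562368] 0.05729783499749884 [ 0.05058131  0.04417116 -0.83239418]
(np.float64(0.944), array([0.5493, 0.0731]), np.float64(4.2))
(np.float64(0.445), array([0.552 , 0.0732]), np.float64(1.4))
```

View pics/w9.png

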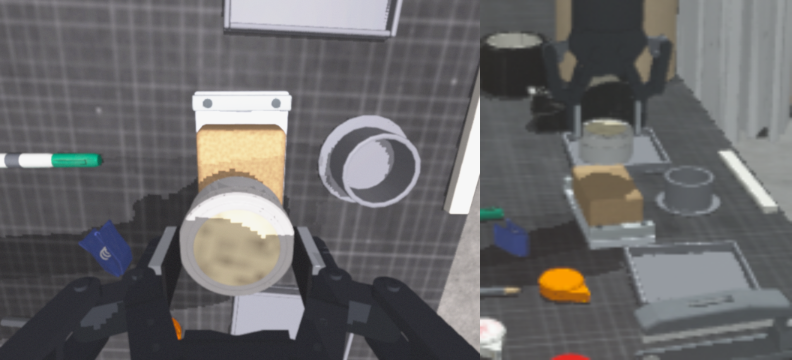

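The tin is upright in the hand, directly over the block. I've used 12 picture views, so I'll save the last two.

Emit:
drive_tool([
  {"dx": 0, "dy": 0, "dz": 0.25, "wx": 0, "wy": 0, "wz": 0, "hand": 40},
  {"dx": 0, "dy": 0, "dz": 0.45, "wx": 0, "wy": 0, "wz": 0, "hand": 40},
  {"dx": 0, "dy": 0, "dz": 0.55, "wx": 0, "wy": 0, "wz": 0, "hand": 40},
  {"dx": 0, "dy": 0, "dz": 0.6, "wx": 0, "wy": 0, "wz": 0, "hand": 40},
  {"dx": 0, "dy": 0, "dz": 0.62, "wx": 0, "wy": 0, "wz": 0, "hand": 40},
  {"dx": 0, "dy": 0, "dz": 0.62, "wx": 0, "wy": 0, "wz": 0, "hand": 40},
  {"dx": 0, "dy": 0, "dz": 0.62, "wx": 0, "wy": 0, "wz": 0, "hand": 40},
])

```text
clock: 16.4
eef_pos: [0.5496, 0.072, 0.0549]
tool_rot: [0.692, 0.722, -0.0, -0.0]
ft_force: [-7.4, -1.3, 15.4]
grip_width: 0.0579
grasp_force: 65.8
```

Emit:
drive_tool([
  {"dx": 0, "dy": 0, "dz": -0.02, "wx": 0, "wy": 0, "wz": 0, "hand": 40},
  {"dx": 0, "dy": 0, "dz": -0.02, "wx": 0, "wy": 0, "wz": 0, "hand": 40},
  {"dx": 0, "dy": 0, "dz": -0.02, "wx": 0, "wy": 0, "wz": 0, "hand": 75},
  {"dx": 0, "dy": 0, "dz": -0.02, "wx": 0, "wy": 0, "wz": 0, "hand": 75},
  {"dx": 0, "dy": 0, "dz": -0.02, "wx": 0, "wy": 0, "wz": 0, "hand": 75},
  {"dx": 0, "dy": 0, "dz": -0.02, "wx": 0, "wy": 0, "wz": 0, "hand": 75},
  {"dx": 0, "dy": 0, "dz": -0.4, "wx": 0, "wy": 0, "wz": 0, "hand": 75},
  {"dx": 0, "dy": 0, "dz": -1.1, "wx": 0, "wy": 0, "wz": 0, "hand": 75},
  {"dx": 0, "dy": 0, "dz": -2, "wx": 0, "wy": 0, "wz": 0, "hand": 75},
  {"dx": 0.7, "dy": -0.7, "dz": -2.8, "wx": 0, "wy": 0, "wz": 0, "hand": 75},
  {"dx": 1.4, "dy": -1.5, "dz": -3.2, "wx": 0, "wy": 0, "wz": 0, "hand": 75},
  {"dx": 2.1, "dy": -2.3, "dz": -3.2, "wx": 0, "wy": 0, "wz": 0, "hand": 75},
  {"dx": 2.8, "dy": -3.1, "dz": -3.2, "wx": 0, "wy": 0, "wz": 0, "hand": 75},
  {"dx": 3.42, "dy": -3.66, "dz": -3.2, "wx": 0, "wy": 0, "wz": 0, "hand": 75},
  {"dx": 3.42, "dy": -3.66, "dz": -3.2, "wx": 0, "wy": 0, "wz": 0, "hand": 75},
  {"dx": 3.42, "dy": -3.66, "dz": -3.2, "wx": 0, "wy": 0, "wz": 0, "hand": 75},
  {"dx": 3.42, "dy": -3.66, "dz": -3.2, "wx": 0, "wy": 0, "wz": 0, "hand": 75},
])

```text
clock: 18.1
eef_pos: [0.3605, 0.2351, 0.2133]
tool_rot: [0.691, 0.723, 0.0, 0.0]
ft_force: [-0.0, 0.3, 0.1]
grip_width: 0.0746
grasp_force: 0.0
```

Run:
```python
from h import *
a=bot.camera("wrist"); b=bot.camera("side"); c=bot.camera("scene")
cv2.imwrite("pics/w10.png",cv2.resize(np.hstack([a,b]),(800,300))[:,:,::-1])
s=bot.get_obs(); e=s["eef_pos"]; print(e,s["clock"])
for t,xy,z,n in [("glue_stick",(.357,.303),0,"wrist"),("dish_a",(.595,.25),0,"wrist"),("tin",(.55,.072),.044,"side"),("cork_block",(.55,.072),.01,"side"),("tin",(.55,.072),.044,"scene"),("glue_stick",(.357,.303),0,"side"),("glue_stick",(.357,.303),0,"scene")]:
    r=fit(n,t,xy,(.04,),zoff=z); print(n,t,r and r[:3])
```

```text
[0.36117126 0.23429184 0.213068  ] 18.25
wrist glue_stick (np.float64(0.908), array([0.3575, 0.3045]), np.float64(6.2))
wrist dish_a (np.float64(0.974), array([0.5941, 0.2446]), np.float64(-0.8))
side tin (np.float64(0.907), array([0.551 , 0.0741]), np.float64(9.6))
side cork_block (np.float64(0.595), array([0.5507, 0.0744]), np.float64(3.5))
scene tin (np.float64(0.924), array([0.6143, 0.0571]), np.float64(-20.6))
side glue_stick (np.float64(0.89), array([0.3597, 0.3114]), np.float64(4.9))
scene glue_stick (np.float64(0.842), array([0.3603, 0.3075]), np.float64(3.5))
```

View pics/w10.png

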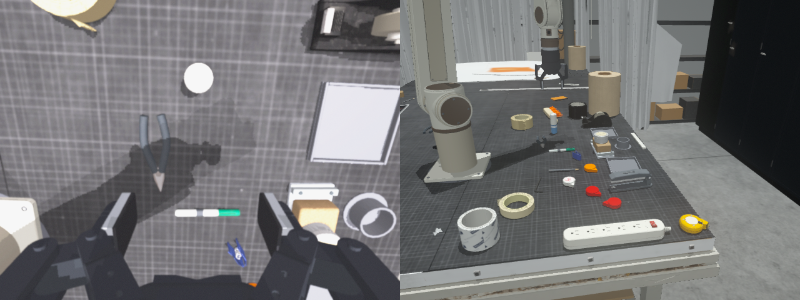

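The tin is on the cork block at (600,137) in the side view, and the glue stick is clear at (198,77) in the wrist view.

Emit:
drive_tool([
  {"dx": 0.7, "dy": 0.02, "dz": 0.4, "wx": 0, "wy": 0, "wz": 0, "hand": 75},
  {"dx": 1.4, "dy": 0.02, "dz": 0.8, "wx": 0, "wy": 0, "wz": 0, "hand": 75},
  {"dx": 1.4, "dy": 0.02, "dz": 1.2, "wx": 0, "wy": 0, "wz": 0, "hand": 75},
  {"dx": 1.4, "dy": 0.02, "dz": 1.8, "wx": 0, "wy": 0, "wz": 0, "hand": 75},
  {"dx": 1.4, "dy": 0.02, "dz": 2.4, "wx": 0, "wy": 0, "wz": 0, "hand": 75},
  {"dx": 1.4, "dy": 0.02, "dz": 2.9, "wx": 0, "wy": 0, "wz": 0, "hand": 75},
  {"dx": 1.4, "dy": 0.02, "dz": 3.2, "wx": 0, "wy": 0, "wz": 0, "hand": 75},
  {"dx": 1.4, "dy": 0.02, "dz": 3.26, "wx": 0, "wy": 0, "wz": 0, "hand": 75},
  {"dx": 1.4, "dy": 0.02, "dz": 3.26, "wx": 0, "wy": 0, "wz": 0, "hand": 75},
  {"dx": 1.4, "dy": 0.02, "dz": 3.26, "wx": 0, "wy": 0, "wz": 0, "hand": 45},
  {"dx": 1.4, "dy": 0.02, "dz": 3.26, "wx": 0, "wy": 0, "wz": 0, "hand": 15},
  {"dx": 1.4, "dy": 0.02, "dz": 3.26, "wx": 0, "wy": 0, "wz": 0, "hand": 15},
  {"dx": 1.4, "dy": 0.02, "dz": 3.26, "wx": 0, "wy": 0, "wz": 0, "hand": 15},
  {"dx": 1.4, "dy": 0.02, "dz": 3.26, "wx": 0, "wy": 0, "wz": 0, "hand": 15},
  {"dx": 1.4, "dy": 0.02, "dz": 3.26, "wx": 0, "wy": 0, "wz": 0, "hand": 15},
])

```text
clock: 20.1
eef_pos: [0.359, 0.3056, 0.0513]
tool_rot: [0.691, 0.722, 0.001, 0.0]
ft_force: [0.1, -0.6, 6.3]
grip_width: 0.0301
grasp_force: 59.2
```

Emit:
drive_tool([
  {"dx": 0, "dy": 0, "dz": -0.6, "wx": 0, "wy": 0, "wz": 0, "hand": 15},
  {"dx": 0, "dy": 0, "dz": -1.5, "wx": 0, "wy": 0, "wz": 0, "hand": 15},
  {"dx": -0.3, "dy": 0.4, "dz": -2.3, "wx": 0, "wy": 0, "wz": 0, "hand": 15},
  {"dx": -0.8, "dy": 1, "dz": -2.6, "wx": 0, "wy": 0, "wz": 0, "hand": 15},
  {"dx": -1.4, "dy": 1.8, "dz": -2.6, "wx": 0, "wy": 0, "wz": 0, "hand": 15},
  {"dx": -2, "dy": 2.6, "dz": -2.6, "wx": 0, "wy": 0, "wz": 0, "hand": 15},
  {"dx": -2.6, "dy": 3.4, "dz": -2.6, "wx": 0, "wy": 0, "wz": 0, "hand": 15},
  {"dx": -3.2, "dy": 4.2, "dz": -2.6, "wx": 0, "wy": 0, "wz": 0, "hand": 15},
  {"dx": -3.8, "dy": 4.9, "dz": -2.6, "wx": 0, "wy": 0, "wz": 0, "hand": 15},
  {"dx": -4.25, "dy": 5.45, "dz": -2.4, "wx": 0, "wy": 0, "wz": 0, "hand": 15},
  {"dx": -4.44, "dy": 5.68, "dz": -2, "wx": 0, "wy": 0, "wz": 0, "hand": 15},
  {"dx": -4.44, "dy": 5.68, "dz": -1.6, "wx": 0, "wy": 0, "wz": 0, "hand": 15},
  {"dx": -4.44, "dy": 5.68, "dz": -1.2, "wx": 0, "wy": 0, "wz": 0, "hand": 15},
  {"dx": -4.44, "dy": 5.68, "dz": -1.2, "wx": 0, "wy": 0, "wz": 0, "hand": 15},
  {"dx": -4.44, "dy": 5.68, "dz": -1.2, "wx": 0, "wy": 0, "wz": 0, "hand": 15},
])

```text
clock: 21.6
eef_pos: [0.6512, 0.0955, 0.1099]
tool_rot: [0.692, 0.722, -0.001, -0.0]
ft_force: [0.0, -0.0, -0.5]
grip_width: 0.0297
grasp_force: 59.4
```

Run:
```python
from h import *
a=bot.camera("wrist"); b=bot.camera("side")
b=cv2.resize(b[150:300,300:430],(416,480)); cv2.imwrite("pics/w11.png",cv2.resize(np.hstack([a,b]),(792,360))[:,:,::-1])
s=bot.get_obs(); e=s["eef_pos"]; print(e,s["clock"],s["grip_width"])
for t,xy,z,n in [("glue_stick",e[:2],e[2]-.0513,"wrist"),("glue_stick",e[:2],e[2]-.0513,"side"),("holder",(.6525,.096),0,"side"),("holder",(.6525,.096),0,"wrist"),("tin",(.55,.073),.044,"side"),("tin",(.55,.073),.044,"wrist")]:
    r=fit(n,t,xy,(.04,),zoff=z); print(n,t,r and r[:3])
```

```text
[0.65249922 0.09582089 0.11171281] 21.7 0.029675740068653263
wrist glue_stick (np.float64(0.922), array([0.651 , 0.0974]), np.float64(9.4))
side glue_stick None
side holder (np.float64(0.786), array([0.6552, 0.1014]), np.float64(16.0))
wrist holder (np.float64(0.739), array([0.6522, 0.0965]), np.float64(25.3))
side tin (np.float64(0.858), array([0.551 , 0.0749]), np.float64(6.5))
wrist tin (np.float64(0.967), array([0.5491, 0.0728]), np.float64(5.2))
```

The stick is in line with the holder: both fit at about (0.651,0.097). I'll lower it.

Emit:
drive_tool([
  {"dx": 0, "dy": 0, "dz": 0.25, "wx": 0, "wy": 0, "wz": 0, "hand": 15},
  {"dx": 0, "dy": 0, "dz": 0.5, "wx": 0, "wy": 0, "wz": 0, "hand": 15},
  {"dx": 0, "dy": 0, "dz": 0.75, "wx": 0, "wy": 0, "wz": 0, "hand": 15},
  {"dx": 0, "dy": 0, "dz": 0.95, "wx": 0, "wy": 0, "wz": 0, "hand": 15},
  {"dx": 0, "dy": 0, "dz": 1.05, "wx": 0, "wy": 0, "wz": 0, "hand": 15},
  {"dx": 0, "dy": 0, "dz": 1.1, "wx": 0, "wy": 0, "wz": 0, "hand": 15},
  {"dx": 0, "dy": 0, "dz": 1.12, "wx": 0, "wy": 0, "wz": 0, "hand": 15},
  {"dx": 0, "dy": 0, "dz": 1.12, "wx": 0, "wy": 0, "wz": 0, "hand": 15},
  {"dx": 0, "dy": 0, "dz": 1.12, "wx": 0, "wy": 0, "wz": 0, "hand": 15},
])

```text
clock: 22.9
eef_pos: [0.6505, 0.0953, 0.0554]
tool_rot: [0.692, 0.722, -0.001, -0.001]
ft_force: [-4.1, -1.0, 7.9]
grip_width: 0.0297
grasp_force: 60.2
```

Emit:
drive_tool([
  {"dx": 0, "dy": 0, "dz": -0.02, "wx": 0, "wy": 0, "wz": 0, "hand": 15},
  {"dx": 0, "dy": 0, "dz": -0.02, "wx": 0, "wy": 0, "wz": 0, "hand": 52},
  {"dx": 0, "dy": 0, "dz": -0.02, "wx": 0, "wy": 0, "wz": 0, "hand": 52},
  {"dx": 0, "dy": 0, "dz": -0.02, "wx": 0, "wy": 0, "wz": 0, "hand": 52},
  {"dx": 0, "dy": 0, "dz": -0.02, "wx": 0, "wy": 0, "wz": 0, "hand": 52},
  {"dx": 0, "dy": 0, "dz": -0.4, "wx": 0, "wy": 0, "wz": 0, "hand": 52},
  {"dx": 0, "dy": 0, "dz": -1, "wx": 0, "wy": 0, "wz": 0, "hand": 52},
  {"dx": 0, "dy": 0, "dz": -1.8, "wx": 0, "wy": 0, "wz": 0, "hand": 52},
  {"dx": 0, "dy": 0, "dz": -2.4, "wx": 0, "wy": 0, "wz": 0, "hand": 52},
  {"dx": -0.4, "dy": -0.7, "dz": -2.5, "wx": 0, "wy": 0, "wz": 0, "hand": 52},
  {"dx": -1, "dy": -1.6, "dz": -2.5, "wx": 0, "wy": 0, "wz": 0, "hand": 52},
  {"dx": -1.6, "dy": -2.5, "dz": -2.5, "wx": 0, "wy": 0, "wz": 0, "hand": 52},
  {"dx": -2.2, "dy": -3.4, "dz": -2.3, "wx": 0, "wy": 0, "wz": 0, "hand": 52},
  {"dx": -2.7, "dy": -4.3, "dz": -2.0, "wx": 0, "wy": 0, "wz": 0, "hand": 52},
  {"dx": -2.7, "dy": -4.3, "dz": -2.0, "wx": 0, "wy": 0, "wz": 0, "hand": 52},
  {"dx": -2.7, "dy": -4.3, "dz": -2.0, "wx": 0, "wy": 0, "wz": 0, "hand": 52},
  {"dx": -2.7, "dy": -4.3, "dz": -2.0, "wx": 0, "wy": 0, "wz": 0, "hand": 52},
])

```text
clock: 24.6
eef_pos: [0.4437, -0.0489, 0.1548]
tool_rot: [0.692, 0.722, 0.001, 0.001]
ft_force: [0.2, 0.5, 0.1]
grip_width: 0.0519
grasp_force: 0.0
```

Run:
```python
from h import *
a=bot.camera("wrist"); b=bot.camera("side")
s=bot.get_obs(); e=s["eef_pos"]; print(e,s["clock"],s["grip_width"])
C=cam("wrist"); p=proj(C,[[.4405,.0105,.012]])[0]; print(p)
u,v=int(np.clip(p[0]-75,0,490)),int(np.clip(p[1]-75,0,330))
b=cv2.resize(b[170:280,300:400],(400,440)); cv2.imwrite("pics/w12.png",np.hstack([cv2.resize(a[v:v+150,u:u+150],(400,440)),b])[:,:,::-1]); print(u,v)
for t,xy,z,n in [("glue_stick",(.65,.096),.004,"side"),("clip",(.4405,.0105),0,"wrist")]:
    r=fit(n,t,xy,(.04,.6),zoff=z); print(n,t,r and r[:3])
m=r[3]; ys,xs=np.nonzero(m)
P=ray(C,np.c_[xs,ys],.018)[:,:2]; q=cv2.minAreaRect((P*1000).astype(np.float32)); c=P.mean(0); w,V=np.linalg.eigh(np.cov((P-c).T)); print(q,c,np.degrees(np.arctan2(*V[::-1,1])))
cv2.imwrite("pics/m12.png",m*255)
```

```text
[ 0.44452003 -0.04840844  0.15483729] 24.7 0.051752631051673395
[315.52320355 140.17852674]
240 65
side glue_stick (np.float64(0.676), array([0.6505, 0.0953]), np.float64(5.8))
wrist clip NoneTraceback (most recent call last):
  File "<stdin>", line 9, in <module>
TypeError: 'NoneType' object is not subscriptable
```

View pics/w12.png

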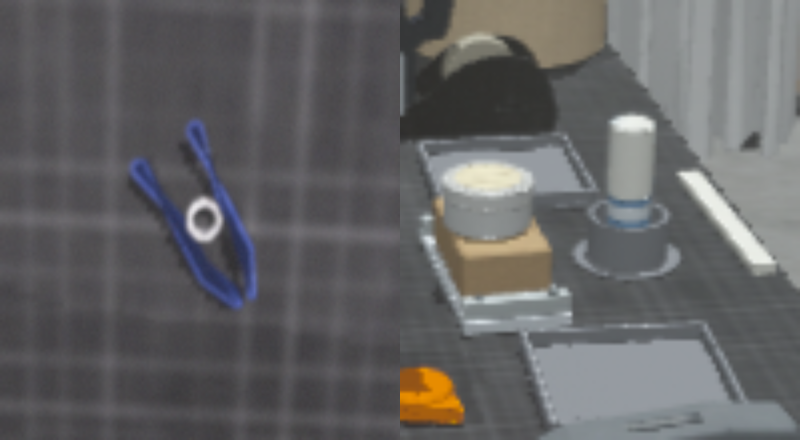

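This was my last picture, and I went one over the limit of 14. It shows the glue stick upright in the holder and the tin on the block. In the crop the clip's handles are at (140,165) and (195,125) and its jaws at (243,300). From here I'll work from numbers only.

Run:
```python
from h import *
a=bot.camera("wrist").astype(int); C=cam("wrist"); s=bot.get_obs(); print(s["eef_pos"])
m=np.zeros((480,640),bool); m[65:215,240:390]=((a[...,2]-a[...,0]>35)&(a[...,2]-a[...,1]>25))[65:215,240:390]
ys,xs=np.nonzero(m); print(len(xs),xs.min(),xs.max(),ys.min(),ys.max())
for z in(.012,.022):
    P=ray(C,np.c_[xs,ys],z)[:,:2]; print(z,cv2.minAreaRect((P*1000).astype(np.float32)))
    c=P.mean(0); w,V=np.linalg.eigh(np.cov((P-c).T)); print(c,np.degrees(np.arctan2(*V[::-1,1])))
    print(ray(C,[[292.5,121.3],[313.1,107.6],[331.5,167]],z)[:,:2].round(4).tolist())
for t in("clip","reel"): print([(round(d["score"],2),np.round(d["extent"])) for d in bot.look_for("wrist",t)])
```

```text
[ 0.44398809 -0.04825156  0.15436818]
681 288 335 107 170
0.012 ((440.1507263183594, 9.56317138671875), (22.36612319946289, 45.120609283447266), 32.94404220581055)
[0.4398253  0.00943519] 122.5633229153494
[[0.4226, 0.0231], [0.437, 0.0331], [0.4525, -0.0082]]
0.022 ((440.0850830078125, 10.36276626586914), (21.607519149780273, 43.590206146240234), 32.94404983520508)
[0.43977072 0.01023912] 122.5633229153494
[[0.4232, 0.0235], [0.437, 0.0331], [0.452, -0.0068]]
[(0.69, array([312., 139.,  47.,  62.]))]
[(0.81, array([330., 420.,  47.,  43.])), (0.79, array([262., 352.,  30.,  58.])), (0.78, array([357., 271.,  51.,  61.]))]
```

Emit:
drive_tool([
  {"dx": 0.6, "dy": 0, "dz": 0.5, "wx": 0, "wy": 0, "wz": -1.6, "hand": 36},
  {"dx": 1.16, "dy": 0, "dz": 1, "wx": 0, "wy": 0, "wz": -3.2, "hand": 36},
  {"dx": 1.16, "dy": 0, "dz": 1.5, "wx": 0, "wy": 0, "wz": -4.8, "hand": 36},
  {"dx": 1.16, "dy": 0, "dz": 1.9, "wx": 0, "wy": 0, "wz": -6.08, "hand": 36},
  {"dx": 1.16, "dy": 0, "dz": 2.2, "wx": 0, "wy": 0, "wz": -6.08, "hand": 36},
  {"dx": 1.16, "dy": 0, "dz": 2.5, "wx": 0, "wy": 0, "wz": -6.08, "hand": 36},
  {"dx": 1.16, "dy": 0, "dz": 2.7, "wx": 0, "wy": 0, "wz": -6.08, "hand": 36},
  {"dx": 1.16, "dy": 0, "dz": 2.74, "wx": 0, "wy": 0, "wz": -6.08, "hand": 36},
  {"dx": 1.16, "dy": 0, "dz": 2.74, "wx": 0, "wy": 0, "wz": -6.08, "hand": 36},
  {"dx": 1.16, "dy": 0, "dz": 2.74, "wx": 0, "wy": 0, "wz": -6.08, "hand": 36},
])

```text
clock: 25.95
eef_pos: [0.441, 0.0092, 0.0178]
tool_rot: [0.478, 0.878, 0.0, 0.001]
ft_force: [-0.0, 0.2, -0.2]
grip_width: 0.0357
grasp_force: 0.0
```

Emit:
drive_tool([
  {"dx": 0, "dy": 0, "dz": 0.06, "wx": 0, "wy": 0, "wz": 0, "hand": 36},
  {"dx": 0, "dy": 0, "dz": 0.06, "wx": 0, "wy": 0, "wz": 0, "hand": 36},
])

```text
clock: 26.15
eef_pos: [0.4405, 0.0092, 0.0144]
tool_rot: [0.478, 0.878, 0.0, 0.0]
ft_force: [1.2, -0.2, 0.4]
grip_width: 0.036
grasp_force: 0.0
```

Emit:
drive_tool([
  {"dx": 0, "dy": 0, "dz": 0.06, "wx": 0, "wy": 0, "wz": 0, "hand": 36},
  {"dx": 0, "dy": 0, "dz": 0.06, "wx": 0, "wy": 0, "wz": 0, "hand": 36},
])

```text
clock: 26.35
eef_pos: [0.44, 0.0092, 0.011]
tool_rot: [0.478, 0.878, -0.0, -0.0]
ft_force: [0.8, 0.3, -0.2]
grip_width: 0.0361
grasp_force: 0.0
```

Emit:
drive_tool([
  {"dx": 0, "dy": 0, "dz": 0.06, "wx": 0, "wy": 0, "wz": 0, "hand": 36},
  {"dx": 0, "dy": 0, "dz": 0.06, "wx": 0, "wy": 0, "wz": 0, "hand": 36},
])

```text
clock: 26.55
eef_pos: [0.4399, 0.0092, 0.0078]
tool_rot: [0.478, 0.878, -0.0, -0.0]
ft_force: [0.5, -0.6, 0.4]
grip_width: 0.036
grasp_force: 0.0
```

Emit:
drive_tool([
  {"dx": 0, "dy": 0, "dz": 0, "wx": 0, "wy": 0, "wz": 0, "hand": 26},
  {"dx": 0, "dy": 0, "dz": 0, "wx": 0, "wy": 0, "wz": 0, "hand": 12},
  {"dx": 0, "dy": 0, "dz": 0, "wx": 0, "wy": 0, "wz": 0, "hand": 12},
  {"dx": 0, "dy": 0, "dz": 0, "wx": 0, "wy": 0, "wz": 0, "hand": 12},
  {"dx": 0, "dy": 0, "dz": 0, "wx": 0, "wy": 0, "wz": 0, "hand": 12},
])

```text
clock: 27.05
eef_pos: [0.4406, 0.0093, 0.0084]
tool_rot: [0.478, 0.878, 0.0, 0.0]
ft_force: [-0.3, 0.1, 2.6]
grip_width: 0.0161
grasp_force: 58.2
```

Emit:
drive_tool([
  {"dx": 0, "dy": 0, "dz": -0.7, "wx": 0, "wy": 0, "wz": 0, "hand": 12},
  {"dx": -0.3, "dy": 0, "dz": -1.5, "wx": 0, "wy": 0, "wz": 1.5, "hand": 12},
  {"dx": -1.1, "dy": 0.2, "dz": -2.3, "wx": 0, "wy": 0, "wz": 3, "hand": 12},
  {"dx": -2, "dy": 0.4, "dz": -3, "wx": 0, "wy": 0, "wz": 4.5, "hand": 12},
  {"dx": -2.9, "dy": 0.7, "dz": -3.2, "wx": 0, "wy": 0, "wz": 6, "hand": 12},
  {"dx": -3.7, "dy": 0.9, "dz": -3.2, "wx": 0, "wy": 0, "wz": 6.6, "hand": 12},
  {"dx": -4.3, "dy": 1, "dz": -3.2, "wx": 0, "wy": 0, "wz": 6.6, "hand": 12},
  {"dx": -4.46, "dy": 1.04, "dz": -3.2, "wx": 0, "wy": 0, "wz": 6.6, "hand": 12},
  {"dx": -4.46, "dy": 1.04, "dz": -3.2, "wx": 0, "wy": 0, "wz": 6.6, "hand": 12},
  {"dx": -4.46, "dy": 1.04, "dz": -3.2, "wx": 0, "wy": 0, "wz": 6.6, "hand": 12},
  {"dx": -4.46, "dy": 1.04, "dz": -3.2, "wx": 0, "wy": 0, "wz": 6.6, "hand": 12},
])

```text
clock: 28.15
eef_pos: [0.604, -0.1486, 0.1681]
tool_rot: [0.707, 0.707, -0.0, -0.001]
ft_force: [-0.4, 0.4, 0.3]
grip_width: 0.0163
grasp_force: 58.2
```

Run:
```python
from h import *
a=bot.camera("wrist"); C=cam("wrist"); s=bot.get_obs(); print(s["eef_pos"],s["grip_width"],s["grasp_force"],s["clock"])
r=fit("wrist","dish_a",(.607,-.088),(0,)); print(r and r[:3])
bot.camera("side"); r=fit("side","dish_a",(.607,-.088),(0,)); print("side",r and r[:3])
m=np.zeros((480,640),bool); a=a.astype(int); m=(a[...,2]-a[...,0]>35)&(a[...,2]-a[...,1]>25)
ys,xs=np.nonzero(m); print(len(xs)); e=s["eef_pos"]
P=ray(C,np.c_[xs,ys],e[2]+.012)[:,:2]; k=np.hypot(*(P-e[:2]).T)<.05; print(k.sum(),cv2.minAreaRect((P[k]*1000).astype(np.float32)))
```

```text
[ 0.60419031 -0.14857619  0.16838883] 0.0160378473102842 58.236816606950015 28.2
(np.float64(0.987), array([ 0.6074, -0.0887]), np.float64(-2.5))
side (np.float64(0.755), array([ 0.6118, -0.0674]), np.float64(-4.5))
2669
2669 ((602.1256713867188, -146.64743041992188), (21.834917068481445, 52.213016510009766), 1.586185336112976)
```

Emit:
drive_tool([
  {"dx": 0.6, "dy": 0.1, "dz": 0.5, "wx": 0, "wy": 0, "wz": 0, "hand": 12},
  {"dx": 1.16, "dy": 0.106, "dz": 1.1, "wx": 0, "wy": 0, "wz": 0, "hand": 12},
  {"dx": 1.16, "dy": 0.106, "dz": 1.7, "wx": 0, "wy": 0, "wz": 0, "hand": 12},
  {"dx": 1.16, "dy": 0.106, "dz": 2.3, "wx": 0, "wy": 0, "wz": 0, "hand": 12},
  {"dx": 1.16, "dy": 0.106, "dz": 2.7, "wx": 0, "wy": 0, "wz": 0, "hand": 12},
  {"dx": 1.16, "dy": 0.106, "dz": 2.95, "wx": 0, "wy": 0, "wz": 0, "hand": 12},
  {"dx": 1.16, "dy": 0.106, "dz": 3.06, "wx": 0, "wy": 0, "wz": 0, "hand": 12},
  {"dx": 1.16, "dy": 0.106, "dz": 3.11, "wx": 0, "wy": 0, "wz": 0, "hand": 12},
  {"dx": 1.16, "dy": 0.106, "dz": 3.11, "wx": 0, "wy": 0, "wz": 0, "hand": 12},
  {"dx": 1.16, "dy": 0.106, "dz": 3.11, "wx": 0, "wy": 0, "wz": 0, "hand": 12},
])

```text
clock: 29.35
eef_pos: [0.6114, -0.092, 0.014]
tool_rot: [0.708, 0.706, 0.001, 0.001]
ft_force: [0.2, 0.4, -0.4]
grip_width: 0.0164
grasp_force: 58.2
```

Emit:
drive_tool([
  {"dx": 0.03, "dy": -0.03, "dz": 0.03, "wx": 0, "wy": 0, "wz": 0, "hand": 12},
  {"dx": 0.03, "dy": -0.03, "dz": 0.03, "wx": 0, "wy": 0, "wz": 0, "hand": 12},
  {"dx": 0.03, "dy": -0.03, "dz": 0.03, "wx": 0, "wy": 0, "wz": 0, "hand": 36},
  {"dx": 0.03, "dy": -0.03, "dz": 0.03, "wx": 0, "wy": 0, "wz": 0, "hand": 36},
  {"dx": 0.03, "dy": -0.03, "dz": 0.03, "wx": 0, "wy": 0, "wz": 0, "hand": 36},
  {"dx": 0.03, "dy": -0.03, "dz": -0.4, "wx": 0, "wy": 0, "wz": 0, "hand": 36},
  {"dx": 0.03, "dy": -0.03, "dz": -1.2, "wx": 0, "wy": 0, "wz": 0, "hand": 36},
  {"dx": 0.03, "dy": -0.03, "dz": -2.1, "wx": 0, "wy": 0, "wz": 0, "hand": 36},
  {"dx": -0.5, "dy": -0.7, "dz": -2.8, "wx": 0, "wy": 0, "wz": 0, "hand": 36},
  {"dx": -1.1, "dy": -1.6, "dz": -2.9, "wx": 0, "wy": 0, "wz": 0, "hand": 50},
  {"dx": -1.8, "dy": -2.5, "dz": -2.9, "wx": 0, "wy": 0, "wz": 0, "hand": 70},
  {"dx": -2.5, "dy": -3.4, "dz": -2.9, "wx": 0, "wy": 0, "wz": 0, "hand": 70},
  {"dx": -3, "dy": -4.2, "dz": -2.9, "wx": 0, "wy": 0, "wz": 0, "hand": 70},
  {"dx": -3, "dy": -4.2, "dz": -2.9, "wx": 0, "wy": 0, "wz": 0, "hand": 70},
  {"dx": -3, "dy": -4.2, "dz": -2.9, "wx": 0, "wy": 0, "wz": 0, "hand": 70},
  {"dx": -3, "dy": -4.2, "dz": -2.9, "wx": 0, "wy": 0, "wz": 0, "hand": 70},
])

```text
clock: 30.95
eef_pos: [0.4003, -0.2416, 0.1579]
tool_rot: [0.708, 0.706, 0.0, 0.0]
ft_force: [-0.3, 0.1, -0.5]
grip_width: 0.0699
grasp_force: 0.0
```

Run:
```python
from h import *
a=bot.camera("wrist"); C=cam("wrist"); s=bot.get_obs(); e=s["eef_pos"]; print(e,s["grip_width"],s["clock"])
r=fit("wrist","reel",(.395,-.177),(.2,.4,.6)); print(r and r[:3])
if r:
  m=r[3].astype(bool); ys,xs=np.nonzero(m); print(len(xs),xs.mean(),ys.mean(),"rgb",a[m].mean(0))
  # case circle on the top face: largest inscribed circle of the mask
  dt=cv2.distanceTransform(r[3],cv2.DIST_L2,5); y,x=np.unravel_index(dt.argmax(),dt.shape); P=ray(C,[[x,y],[x+dt.max(),y]],.012); print("circle",P[0,:2],P[1,0]-P[0,0])
  Q=ray(C,np.c_[xs,ys],.01)[:,:2]; f=Q[np.hypot(*(Q-P[0,:2]).T).argmax()]; d=f-P[0,:2]; print("mouth dir",np.degrees(np.arctan2(d[1],d[0])),np.hypot(*d))
b=bot.camera("scene").astype(int); mb=(b[...,2]-b[...,0]>35)&(b[...,2]-b[...,1]>25); mb[:,:340]=0
ys,xs=np.nonzero(mb); k=np.hypot(xs-383,ys-248)<50; S=cam("scene"); 
if k.any(): print("clip scene",k.sum(),ray(S,[[xs[k].mean(),ys[k].mean()]],.016), "dish",[ (round(d["score"],2),ray(S,[d["extent"][:2]],.007)[0,:2].round(3)) for d in bot.look_for("scene","dish_a")])
```

```text
[ 0.40085202 -0.24128485  0.15782688] 0.06996129719545 31.0
(np.float64(0.904), array([ 0.396 , -0.1788]), np.float64(18.8))
3161 308.68902246124645 128.44353052831383 rgb [246.25624802 245.76589687 245.8354951 ]
circle [ 0.39311599 -0.17108507] 0.021203875901647573
mouth dir -69.90672245233071 0.03663164941692511
```

Emit:
drive_tool([
  {"dx": 0.7, "dy": -0.1, "dz": 0.5, "wx": 0, "wy": 0, "wz": -1.5, "hand": 56},
  {"dx": 1.39, "dy": -0.116, "dz": 1.1, "wx": 0, "wy": 0, "wz": -3, "hand": 56},
  {"dx": 1.39, "dy": -0.116, "dz": 1.7, "wx": 0, "wy": 0, "wz": -3.9, "hand": 56},
  {"dx": 1.39, "dy": -0.116, "dz": 2.3, "wx": 0, "wy": 0, "wz": -3.9, "hand": 56},
  {"dx": 1.39, "dy": -0.116, "dz": 2.7, "wx": 0, "wy": 0, "wz": -3.9, "hand": 56},
  {"dx": 1.39, "dy": -0.116, "dz": 2.95, "wx": 0, "wy": 0, "wz": -3.9, "hand": 56},
  {"dx": 1.39, "dy": -0.116, "dz": 3, "wx": 0, "wy": 0, "wz": -3.9, "hand": 56},
  {"dx": 1.39, "dy": -0.116, "dz": 3, "wx": 0, "wy": 0, "wz": -3.9, "hand": 56},
  {"dx": 1.39, "dy": -0.116, "dz": 3, "wx": 0, "wy": 0, "wz": -3.9, "hand": 56},
])

```text
clock: 32.0
eef_pos: [0.3955, -0.1719, 0.0083]
tool_rot: [0.578, 0.816, 0.0, 0.001]
ft_force: [0.7, -0.4, 0.4]
grip_width: 0.0563
grasp_force: 0.0
```

Emit:
drive_tool([
  {"dx": 0, "dy": 0, "dz": 0.06, "wx": 0, "wy": 0, "wz": 0, "hand": 56},
  {"dx": 0, "dy": 0, "dz": 0.06, "wx": 0, "wy": 0, "wz": 0, "hand": 56},
])

```text
clock: 32.2
eef_pos: [0.3949, -0.1721, 0.0051]
tool_rot: [0.578, 0.816, 0.0, 0.0]
ft_force: [0.5, -0.2, -0.0]
grip_width: 0.056
grasp_force: 0.0
```

Emit:
drive_tool([
  {"dx": 0, "dy": 0, "dz": 0.06, "wx": 0, "wy": 0, "wz": 0, "hand": 56},
  {"dx": 0, "dy": 0, "dz": 0.06, "wx": 0, "wy": 0, "wz": 0, "hand": 56},
])

```text
clock: 32.4
eef_pos: [0.3944, -0.1719, 0.0016]
tool_rot: [0.578, 0.816, -0.0, -0.0]
ft_force: [-0.5, 0.2, 0.9]
grip_width: 0.0559
grasp_force: 0.0
```

Emit:
drive_tool([
  {"dx": 0, "dy": 0, "dz": 0.06, "wx": 0, "wy": 0, "wz": 0, "hand": 56},
  {"dx": 0, "dy": 0, "dz": 0.06, "wx": 0, "wy": 0, "wz": 0, "hand": 56},
])

```text
clock: 32.6
eef_pos: [0.3942, -0.1718, -0.0016]
tool_rot: [0.578, 0.816, -0.0, -0.0]
ft_force: [-0.3, 0.1, 0.4]
grip_width: 0.0561
grasp_force: 0.0
```

Emit:
drive_tool([
  {"dx": 0, "dy": 0, "dz": 0.05, "wx": 0, "wy": 0, "wz": 0, "hand": 54},
  {"dx": 0, "dy": 0, "dz": 0.05, "wx": 0, "wy": 0, "wz": 0, "hand": 54},
])

```text
clock: 32.8
eef_pos: [0.3943, -0.1718, -0.0041]
tool_rot: [0.578, 0.816, -0.0, -0.0]
ft_force: [-0.6, 0.1, 0.1]
grip_width: 0.0538
grasp_force: 0.0
```

Emit:
drive_tool([
  {"dx": 0, "dy": 0, "dz": 0.05, "wx": 0, "wy": 0, "wz": 0, "hand": 52},
  {"dx": 0, "dy": 0, "dz": 0.05, "wx": 0, "wy": 0, "wz": 0, "hand": 52},
])

```text
clock: 33.0
eef_pos: [0.3943, -0.1718, -0.0066]
tool_rot: [0.578, 0.816, -0.0, -0.0]
ft_force: [-0.1, 0.6, -0.3]
grip_width: 0.0524
grasp_force: 0.0
```

Now I'll close on it.

Emit:
drive_tool([
  {"dx": 0, "dy": 0, "dz": 0, "wx": 0, "wy": 0, "wz": 0, "hand": 44},
  {"dx": 0, "dy": 0, "dz": 0, "wx": 0, "wy": 0, "wz": 0, "hand": 36},
  {"dx": 0, "dy": 0, "dz": 0, "wx": 0, "wy": 0, "wz": 0, "hand": 34},
  {"dx": 0, "dy": 0, "dz": 0, "wx": 0, "wy": 0, "wz": 0, "hand": 34},
  {"dx": 0, "dy": 0, "dz": 0, "wx": 0, "wy": 0, "wz": 0, "hand": 34},
])

```text
clock: 33.5
eef_pos: [0.3945, -0.1719, -0.0058]
tool_rot: [0.578, 0.816, 0.0, 0.0]
ft_force: [-2.0, 1.2, 4.9]
grip_width: 0.04
grasp_force: 59.9
```

Emit:
drive_tool([
  {"dx": 0, "dy": 0, "dz": -0.6, "wx": 0, "wy": 0, "wz": 0, "hand": 34},
  {"dx": 0, "dy": 0, "dz": -1.4, "wx": 0, "wy": 0, "wz": 0, "hand": 34},
  {"dx": 0.2, "dy": 0.2, "dz": -2.3, "wx": 0, "wy": 0, "wz": 0.5, "hand": 34},
  {"dx": 0.6, "dy": 0.6, "dz": -3.2, "wx": 0, "wy": 0, "wz": 1.5, "hand": 34},
  {"dx": 1.1, "dy": 1.2, "dz": -3.8, "wx": 0, "wy": 0, "wz": 2.5, "hand": 34},
  {"dx": 1.7, "dy": 1.9, "dz": -4.1, "wx": 0, "wy": 0, "wz": 3.5, "hand": 34},
  {"dx": 2.3, "dy": 2.55, "dz": -4.1, "wx": 0, "wy": 0, "wz": 3.9, "hand": 34},
  {"dx": 2.9, "dy": 3.2, "dz": -4.1, "wx": 0, "wy": 0, "wz": 3.9, "hand": 34},
  {"dx": 3.5, "dy": 3.9, "dz": -4.1, "wx": 0, "wy": 0, "wz": 3.9, "hand": 34},
  {"dx": 4.1, "dy": 4.55, "dz": -4.1, "wx": 0, "wy": 0, "wz": 3.9, "hand": 34},
  {"dx": 4.7, "dy": 5.2, "dz": -4.1, "wx": 0, "wy": 0, "wz": 3.9, "hand": 34},
  {"dx": 5.2, "dy": 5.75, "dz": -4.1, "wx": 0, "wy": 0, "wz": 3.9, "hand": 34},
  {"dx": 5.37, "dy": 5.94, "dz": -4.1, "wx": 0, "wy": 0, "wz": 3.9, "hand": 34},
  {"dx": 5.37, "dy": 5.94, "dz": -4.1, "wx": 0, "wy": 0, "wz": 3.9, "hand": 34},
  {"dx": 5.37, "dy": 5.94, "dz": -4.1, "wx": 0, "wy": 0, "wz": 3.9, "hand": 34},
  {"dx": 5.37, "dy": 5.94, "dz": -4.1, "wx": 0, "wy": 0, "wz": 3.9, "hand": 34},
])

```text
clock: 35.1
eef_pos: [0.5849, 0.1784, 0.1988]
tool_rot: [0.708, 0.706, -0.0, -0.0]
ft_force: [-0.4, -0.6, -0.7]
grip_width: 0.0401
grasp_force: 60.6
```

Run:
```python
from h import *
a=bot.camera("wrist"); C=cam("wrist"); s=bot.get_obs(); e=s["eef_pos"]; print(e,s["grip_width"],s["grasp_force"],s["clock"])
r=fit("wrist","dish_a",(.594,.2446),(0,)); print(r and r[:3])
r=fit("wrist","reel",e[:2],(0,.1),zoff=e[2]+.006); print("reel",r and r[:3])
if r:
  dt=cv2.distanceTransform(r[3],cv2.DIST_L2,5); y,x=np.unravel_index(dt.argmax(),dt.shape); P=ray(C,[[x,y],[x+dt.max(),y]],e[2]+.018); print("circle",P[0,:2],P[1,0]-P[0,0])
```

```text
[0.58502375 0.17843963 0.19902804] 0.04024075232260803 60.56133270263672 35.15
(np.float64(0.983), array([0.5934, 0.2457]), np.float64(-0.2))
reel (np.float64(0.879), array([0.5843, 0.1698]), np.float64(9.0))
circle [0.58292627 0.18042657] 0.020508712468281787
```

Emit:
drive_tool([
  {"dx": 0.7, "dy": 0.1, "dz": 0.3, "wx": 0, "wy": 0, "wz": 0, "hand": 34},
  {"dx": 1.3, "dy": 0.2, "dz": 0.8, "wx": 0, "wy": 0, "wz": 0, "hand": 34},
  {"dx": 1.47, "dy": 0.2, "dz": 1.5, "wx": 0, "wy": 0, "wz": 0, "hand": 34},
  {"dx": 1.47, "dy": 0.2, "dz": 2.2, "wx": 0, "wy": 0, "wz": 0, "hand": 34},
  {"dx": 1.47, "dy": 0.2, "dz": 2.9, "wx": 0, "wy": 0, "wz": 0, "hand": 34},
  {"dx": 1.47, "dy": 0.2, "dz": 3.4, "wx": 0, "wy": 0, "wz": 0, "hand": 34},
  {"dx": 1.47, "dy": 0.2, "dz": 3.75, "wx": 0, "wy": 0, "wz": 0, "hand": 34},
  {"dx": 1.47, "dy": 0.2, "dz": 3.92, "wx": 0, "wy": 0, "wz": 0, "hand": 34},
  {"dx": 1.47, "dy": 0.2, "dz": 3.98, "wx": 0, "wy": 0, "wz": 0, "hand": 34},
  {"dx": 1.47, "dy": 0.2, "dz": 4.0, "wx": 0, "wy": 0, "wz": 0, "hand": 34},
  {"dx": 1.47, "dy": 0.2, "dz": 4.0, "wx": 0, "wy": 0, "wz": 0, "hand": 34},
  {"dx": 1.47, "dy": 0.2, "dz": 4.0, "wx": 0, "wy": 0, "wz": 0, "hand": 34},
])

```text
clock: 36.45
eef_pos: [0.5965, 0.2538, 0.0001]
tool_rot: [0.708, 0.706, 0.001, 0.0]
ft_force: [-0.4, 1.3, -0.0]
grip_width: 0.0401
grasp_force: 60.6
```

Emit:
drive_tool([
  {"dx": -0.03, "dy": -0.02, "dz": 0.03, "wx": 0, "wy": 0, "wz": 0, "hand": 34},
  {"dx": -0.03, "dy": -0.02, "dz": 0.03, "wx": 0, "wy": 0, "wz": 0, "hand": 34},
  {"dx": -0.03, "dy": -0.02, "dz": 0.03, "wx": 0, "wy": 0, "wz": 0, "hand": 56},
  {"dx": -0.03, "dy": -0.02, "dz": 0.03, "wx": 0, "wy": 0, "wz": 0, "hand": 56},
  {"dx": -0.03, "dy": -0.02, "dz": 0.03, "wx": 0, "wy": 0, "wz": 0, "hand": 56},
  {"dx": -0.03, "dy": -0.02, "dz": -0.4, "wx": 0, "wy": 0, "wz": 0, "hand": 56},
  {"dx": -0.03, "dy": -0.02, "dz": -1.2, "wx": 0, "wy": 0, "wz": 0, "hand": 56},
  {"dx": -0.03, "dy": -0.02, "dz": -2.1, "wx": 0, "wy": 0, "wz": 0, "hand": 56},
  {"dx": -0.03, "dy": -0.02, "dz": -3, "wx": 0, "wy": 0, "wz": 0, "hand": 56},
  {"dx": -0.3, "dy": -0.2, "dz": -3.9, "wx": 0, "wy": 0, "wz": 0, "hand": 56},
  {"dx": -0.9, "dy": -0.5, "dz": -4.5, "wx": 0, "wy": 0, "wz": 0, "hand": 56},
  {"dx": -1.5, "dy": -0.9, "dz": -4.6, "wx": 0, "wy": 0, "wz": 0, "hand": 56},
  {"dx": -1.5, "dy": -0.9, "dz": -4.6, "wx": 0, "wy": 0, "wz": 0, "hand": 56},
  {"dx": -1.5, "dy": -0.9, "dz": -4.6, "wx": 0, "wy": 0, "wz": 0, "hand": 56},
  {"dx": -1.5, "dy": -0.9, "dz": -4.6, "wx": 0, "wy": 0, "wz": 0, "hand": 56},
])

```text
clock: 37.95
eef_pos: [0.5506, 0.179, 0.228]
tool_rot: [0.708, 0.707, -0.0, -0.0]
ft_force: [-0.1, 0.8, -0.1]
grip_width: 0.0562
grasp_force: 0.0
```

Run:
```python
from h import *
a=bot.camera("wrist"); C=cam("wrist"); s=bot.get_obs(); e=s["eef_pos"]; print(e,s["clock"])
for t,xy,z in [("dish_a",(.5934,.2457),0),("reel",(.5934,.2457),.004),("tin",(.55,.073),.044),("glue_stick",(.651,.096),.004)]:
    r=fit("wrist",t,xy,(0,.2),zoff=z); print(t,r and r[:3])
    if t=="reel" and r:
        dt=cv2.distanceTransform(r[3],cv2.DIST_L2,5); y,x=np.unravel_index(dt.argmax(),dt.shape); P=ray(C,[[x,y],[x+dt.max(),y]],.016); print("circle",P[0,:2],P[1,0]-P[0,0],a[r[3]>0].mean(0))
```

```text
[0.5506471  0.17920278 0.22776381] 38.0
dish_a (np.float64(0.873), array([0.5927, 0.2459]), np.float64(0.1))
reel (np.float64(0.882), array([0.5933, 0.2441]), np.float64(1.9))
circle [0.59339531 0.25190295] 0.021007765901139952 [246.2427907  245.62976744 245.77906977]
tin (np.float64(0.961), array([0.5479, 0.0723]), np.float64(7.2))
glue_stick (np.float64(0.828), array([0.6488, 0.0969]), np.float64(5.7))
```

Emit:
drive_tool([
  {"dx": -0.9, "dy": -0.3, "dz": 0, "wx": 0, "wy": 0, "wz": 0, "hand": 56},
  {"dx": -1.8, "dy": -0.6, "dz": 0, "wx": 0, "wy": 0, "wz": 0, "hand": 56},
  {"dx": -2.7, "dy": -0.9, "dz": 0, "wx": 0, "wy": 0, "wz": 0, "hand": 56},
  {"dx": -3.6, "dy": -1, "dz": 0, "wx": 0, "wy": 0, "wz": 0, "hand": 56},
  {"dx": -4.4, "dy": -1, "dz": 0, "wx": 0, "wy": 0, "wz": 0, "hand": 56},
  {"dx": -4.4, "dy": -1, "dz": 0, "wx": 0, "wy": 0, "wz": 0, "hand": 56},
  {"dx": -4.4, "dy": -1, "dz": 0, "wx": 0, "wy": 0, "wz": 0, "hand": 56},
  {"dx": -4.4, "dy": -1, "dz": 0, "wx": 0, "wy": 0, "wz": 0, "hand": 56},
])

```text
clock: 39.0
eef_pos: [0.5003, -0.0406, 0.2285]
tool_rot: [0.707, 0.707, 0.0, -0.0]
ft_force: [-0.3, 1.0, 0.5]
grip_width: 0.0561
grasp_force: 0.0
```

Run:
```python
from h import *
a=bot.camera("wrist"); C=cam("wrist"); s=bot.get_obs(); e=s["eef_pos"]; print(e,s["clock"])
for t,xy,z in [("dish_a",(.6074,-.0887),0),("glue_stick",(.651,.096),.004),("tin",(.55,.073),.044),("cork_block",(.55,.073),.01)]:
    r=fit("wrist",t,xy,(0,.04),zoff=z); print(t,r and r[:3])
b=a.astype(int); m=(b[...,2]-b[...,0]>25)&(b[...,2]-b[...,1]>15); ys,xs=np.nonzero(m)
P=ray(C,np.c_[xs,ys],.026)[:,:2]; k=np.hypot(*(P-[.6074,-.0887]).T)<.055; print(k.sum(),cv2.minAreaRect((P[k]*1000).astype(np.float32)) if k.any() else "")
print([(round(d["score"],2),ray(C,[d["extent"][:2]],.016)[0,:2].round(4)) for d in bot.look_for("wrist","clip")])
```

```text
[ 0.50028467 -0.04026479  0.2285011 ] 39.05
dish_a (np.float64(0.914), array([ 0.6073, -0.0887]), np.float64(-2.7))
glue_stick (np.float64(0.941), array([0.6486, 0.0963]), np.float64(10.2))
tin (np.float64(0.977), array([0.5478, 0.0725]), np.float64(2.3))
cork_block (np.float64(0.406), array([0.5501, 0.074 ]), np.float64(1.1))
721 ((606.7496337890625, -88.57841491699219), (46.9368896484375, 24.106401443481445), 89.18700408935547)
[(0.86, array([ 0.6112, -0.0929]))]
```

```bash
python3 -c "
from workcell import bot
print(bot.job_done())"
```

```text
the job is handed in; nothing more can be done
None
```

All five things are placed in the order asked and handed in at about 39 s; my final camera fits put each within about 2 mm of its target, though the first cork grasp missed and pressed on the block's top (about 15 N), and I viewed 15 pictures, one over the limit of 14.

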